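# Charge and restart the sieve shaker

### The job

First stop the sieve shaker by pressing its broad stop key fully home, so that the speed key that was down pops up. Then load the sieve: tip all the pebbles out of the scoop into it and put in every rubber cleaning block from the mat, and stand the empty scoop upright back on the middle of its card. With everything in the sieve, start the shaker at its highest speed by pressing the rightmost key fully home, and leave the bottles and stoppers where they are.

Things in the scene. Friction and masses are not known exactly. Their poses are not given: they have to be found in the camera images.
- sieve_floor (a point): Centre of the mesh floor of the sieve, a round open steel pan, 152 mm inside and 160 mm outside diameter, rim 38 mm above the mesh, fixed on the deck of the white shaker box (250 x 220 x 65 mm, does not move). This point lies 71 mm above the bench. Axes: x away from the key row, which crosses the front of the deck 125 mm on the -x side, y to the left, z up.
- key_stop (a joint): STOP key, leftmost (+y) and broadest (34 mm, no ridges) of a row of four white keys: stop, slow, medium, fast (24 mm wide; 1, 2, 3 ridges). Value: press depth in m, 0 up, 0.008 fully down. Pressed straight down; about 2 to 3 N starts it, past half-way it snaps home. Interlocked: one key is always down; pressing another home makes it pop up. At the start the medium key is down.
- key_fast (a joint): The fast key, rightmost of the row, 24 mm wide, three ridges. Press depth in m as for the stop key.
- key_stop_top (a point): Centre of the stop key's top face, moving with the key: 79 mm above the bench when up, 71 mm when down. Key caps are 26 mm long (x); key centres are 40, 35 and 35 mm apart from left to right, and 125 mm in front (-x of the shaker) of the sieve's centre.
- key_fast_top (a point): Centre of the fast key's top face, moving with the key: 79 mm above the bench when up, 71 mm when down. Key caps are 26 mm long (x); key centres are 40, 35 and 35 mm apart from left to right, and 125 mm in front (-x of the shaker) of the sieve's centre.
- block0_c (a point): Centre (half-way up) of a black rubber cleaning block: an upright plain cylinder, 24 mm diameter, 24 mm tall, 16 g. Three to five of them stand on a grey mat 165 x 165 x 3 mm; an absent one gives None from the start.
- block1_c (a point): Centre (half-way up) of a black rubber cleaning block: an upright plain cylinder, 24 mm diameter, 24 mm tall, 16 g. Three to five of them stand on a grey mat 165 x 165 x 3 mm; an absent one gives None from the start.
- block2_c (a point): Centre (half-way up) of a black rubber cleaning block: an upright plain cylinder, 24 mm diameter, 24 mm tall, 16 g. Three to five of them stand on a grey mat 165 x 165 x 3 mm; an absent one gives None from the start.
- block3_c (a point): Centre (half-way up) of a black rubber cleaning block: an upright plain cylinder, 24 mm diameter, 24 mm tall, 16 g. Three to five of them stand on a grey mat 165 x 165 x 3 mm; an absent one gives None from the start.
- block4_c (a point): Centre (half-way up) of a black rubber cleaning block: an upright plain cylinder, 24 mm diameter, 24 mm tall, 16 g. Three to five of them stand on a grey mat 165 x 165 x 3 mm; an absent one gives None from the start.
- scoop_c (a point): Centre of the open aluminium scoop holding the pebbles, 20 mm above its underside, midway between flat side walls 57 mm apart (outside), 40 mm high, from x = -22 to +36 mm. Back wall at +36. A chute 57 mm wide rises from the floor at 40 deg to the pouring lip at x = -60, z = +15 mm (cheeks 16 mm high). Tipped lip-down, all has rolled out by about 70 deg. 90 g empty; stands on the card, lip roughly to the robot.
- card_c (a point): Centre of the top face of the white paper card the scoop stands on, 160 (x) x 120 (y) x 3 mm, fixed flat on the bench. Mat and card lie left and right of the shaker, either way round.
- pebble0_c (a point): Centre of a rounded stone pebble, 14 to 16 mm, 10 g, lying in the scoop at the start. Four to six of them; an absent one gives None from the start.
- pebble1_c (a point): Centre of a rounded stone pebble, 14 to 16 mm, 10 g, lying in the scoop at the start. Four to six of them; an absent one gives None from the start.
- pebble2_c (a point): Centre of a rounded stone pebble, 14 to 16 mm, 10 g, lying in the scoop at the start. Four to six of them; an absent one gives None from the start.
- pebble3_c (a point): Centre of a rounded stone pebble, 14 to 16 mm, 10 g, lying in the scoop at the start. Four to six of them; an absent one gives None from the start.
- pebble4_c (a point): Centre of a rounded stone pebble, 14 to 16 mm, 10 g, lying in the scoop at the start. Four to six of them; an absent one gives None from the start.
- pebble5_c (a point): Centre of a rounded stone pebble, 14 to 16 mm, 10 g, lying in the scoop at the start. Four to six of them; an absent one gives None from the start.
- stopper_a: Bystander, not to be disturbed: tapered cork stopper, 36 mm top diameter, 32 mm high; origin at the centre of its underside.
- stopper_b: Bystander, not to be disturbed: tapered black rubber stopper, 36 mm top diameter, 32 mm high (not a cleaning block); origin at the centre of its underside.
- amber_bottle: Bystander, not to be disturbed: amber glass bottle, 68 mm diameter, 160 mm tall; origin at the centre of its underside.
- white_bottle: Bystander, not to be disturbed: white plastic jar, 64 mm diameter, 150 mm tall; origin at the centre of its underside.

How it is judged:
By the outcome, as a careful person would: the job done as asked, in the order asked, and still so for the second after the job is handed in, with the robot touching nothing.
Of block0, block1, block2, block3, block4 only 3 to 5 are there at a start; the rules pass over those that are not, and their reading is None.
Of pebble0, pebble1, pebble2, pebble3, pebble4, pebble5 only 4 to 6 are there at a start; the rules pass over those that are not, and their reading is None.
At some moment in a run one of block0, block1, block2, block3, block4 may be knocked a few centimetres aside while the robot is not near it.
It also fails if it takes over 210 s, if anything falls off the work surface, if the arm or the gripper's body presses on something with over 40 N, if the wrist force passes 120 N, or if a joint passes its speed limit or range.

### The arm

A 7-joint arm with a two-finger parallel gripper is mounted at the origin on the work surface. World frame = base frame: x ahead of the robot, y to its left, z up, the work surface at z = 0. Lengths are in mm, angles in rad, forces in N, time in s.
With the tool pointing down it reaches from about 400 to 875 mm from the base axis. Payload 4.4 kg.
Tool frame: the origin (TCP) lies at the very end of the fingers, on their centre line; the grasp point (between the pads) lies 19 mm behind it; z points along the fingers, y is the direction in which the jaws open and shut (so a half turn about z gives the same grasp; the last joint's range is limited). The gripper opens to 85 mm and grips with 20 to 120 N. Pads are 22 mm wide; open, the fingers measure 114 mm over their backs; the gripper's body (76 mm by 85 mm) begins 54 mm behind the grasp point. The pads swing forward as they close: fully open they stand 13 mm farther back than shut.
Start: joints at [-1.351, 0.628, 0.038, 1.517, -0.027, 0.996, -0.02], TCP at [183.227, 623.655, 231.313] pointing down, gripper open.
Joint ranges: [-3.06, 3.06], [-0.37, 2.12], [-1.25, 1.32], [0.18, 2.47], [-1.1, 4.24], [0.23, 1.98], [-2.94, 2.94]. Speed limits (rad/s): [2.57, 2.57, 3.14, 3.14, 3.14, 3.14, 3.14].

### API

Orientations are given as [roll, pitch, yaw] about the fixed x, y, z axes, in that order (R = Rz(yaw) Ry(pitch) Rx(roll)).
In Python, from cell import read_state, get_image, calibration, finish_job gives the robot as it stands. The module is installed in compiled form; this text tells all that it offers.
- The arm moves only by the tool apply_moves, never from a script. Its argument "increments" is a list of rows, each an object of numbers: "tx", "ty", "tz": the shift along the world's x, y, z in m; "rx", "ry", "rz": the turn, a rotation vector about the world's x, y, z in units of 5 degrees (1.0 is 5 degrees); "claw": the finger opening in m, from 0 to 0.0854. In form: [{"tx": .., "ty": .., "tz": .., "rx": .., "ry": .., "rz": .., "claw": ..}, ...]. A call has 1 to 12 rows; each row is the pose to reach, as a shift and turn from the pose commanded when the call began; what a row does not reach only later rows make up. A row lasts 1/10 s, in which the tool goes at most 50 mm and 8.59 degrees, less where a joint would pass 70% of its speed; a pose out of reach is approached as far as the arm can. A call with a gripper value outside its range is refused whole. The fingers move at their own pace and stop on an object; the grip force is fixed at half the most. Time passes only in rows, so rows that repeat a pose let the fingers close. It gives the time, the measured TCP pose, the force and the opening at its end, in the units of the state.
- read_state(): the state, without advancing time (a new reading comes with each control period).
- get_image(name): name is "side" or "top"; returns the picture (384x512x3 uint8, red, green, blue); there is no depth.
- calibration(name): a dict with "camera_matrix" (3x3 intrinsics, pixels), "origin" and "attitude" of the camera in the world. Camera axes: x right, y up, looking along -z (the intrinsics and any distortion apply to the point x, -y, -z); pixel columns grow to the right and rows downward; lengths in mm; the calibration is good to about 2 mm. A picture is of the moment at which its call begins. calibration takes no time and is no camera call.
- finish_job(): hands the job in, once; it reports no verdict.
The state is a dict: "clock": time; "qpos": joint angles; "qd": joint speeds; "tau": joint torques, N m; "eef_pos": TCP position; "tool_rot": TCP orientation; "force": force on the tool from outside, world axes, zero at the start; "torque": the same for the moment, N m; "width": finger opening in mm.
Only numpy, scipy, OpenCV 4.12 (cv2) and the standard library are available. Lean on these libraries where they do the work, as an engineer would, in place of code of your own. Each camera call takes 0.05 s, during which the arm holds its last target. There are 200 camera calls.

## Working session

There is one attempt and no reset: what is moved stays moved. The work goes in short steps, Python scripts to look and compute and a tool call to move; the robot and the scene stay as the last step left them, time stands still between calls to the robot, and variables do not carry over. Pictures are saved under pics/ and viewed, about 12 in all and at most 16, crops included, and the job is handed in when it is done.

Besides the shell and the picture viewer there is one more tool, called after "Call:" as a command line: name --argument value ..., lists and objects as JSON in quotes. apply_moves: Moves the arm, as the interface text tells. Its arguments: {"type":"object","properties":{"increments":{"type":"array"}},"required":["increments"]}

```bash
mkdir -p pics
cat > h.py <<'E'
import numpy as np, cv2
from cell import read_state,get_image,calibration,finish_job
def snap(cam,name,crop=None,scale=1):
    im=get_image(cam); b=cv2.cvtColor(im,cv2.COLOR_RGB2BGR)
    if crop: x0,y0,x1,y1=crop; b=b[y0:y1,x0:x1]
    if scale!=1: b=cv2.resize(b,None,fx=scale,fy=scale,interpolation=cv2.INTER_CUBIC)
    cv2.imwrite(f'pics/{name}.png',b); return im
E
python3 - <<'E'
from h import *
for c in('side','top'):
    snap(c,c+'0',scale=1.5); print(calibration(c))
print(read_state())
E
```

```text
{'camera_matrix': array([[353.16642716,   0.        , 251.27451296],
       [  0.        , 353.16642716, 195.44699945],
       [  0.        ,   0.        ,   1.        ]]), 'origin': array([ 238.11552599, -624.89605182,  828.83846019]), 'attitude': array([ 7.47585848e-01, -1.09927470e-04, -5.04589720e-01])}
{'camera_matrix': array([[357.17301551,   0.        , 258.37766664],
       [  0.        , 357.17301551, 189.92705741],
       [  0.        ,   0.        ,   1.        ]]), 'origin': array([441.63886358,   6.47577118, 895.20430844]), 'attitude': array([ 1.52848636e-01,  1.07661479e-04, -1.57379338e+00])}
{'clock': 0.1, 'qpos': array([-1.35081407,  0.62924601,  0.03844558,  1.51823835, -0.02702976,
        0.99630117, -0.01998858]), 'qd': array([ 0.00087771, -0.00078697, -0.00157852, -0.00215308,  0.00012046,
       -0.00206854, -0.00076577]), 'tau': array([ 2.58360858e-03, -5.64536476e+01,  1.23009536e+00, -1.93974102e+01,
        1.11693898e-02,  5.35571395e-03, -1.72126983e-05]), 'eef_pos': array([183.04893815, 623.12649957, 230.49547295]), 'tool_rot': array([-3.13991726e+00, -8.71766116e-06,  2.85580563e+00]), 'force': array([-0.03542448,  0.19880815, -0.38625605]), 'torque': array([ 0.01660417, -0.03568731,  0.01330138]), 'width': 85.77826224994652}
```

View pics/top0.png

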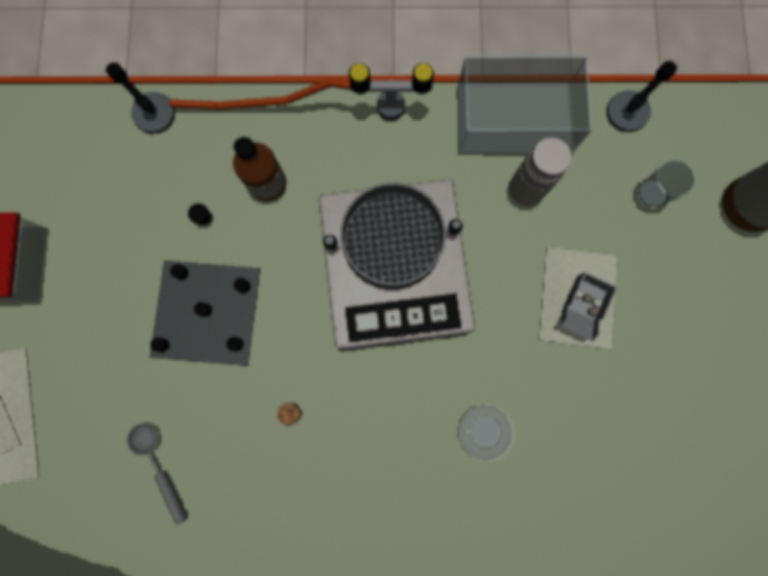

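View pics/side0.png

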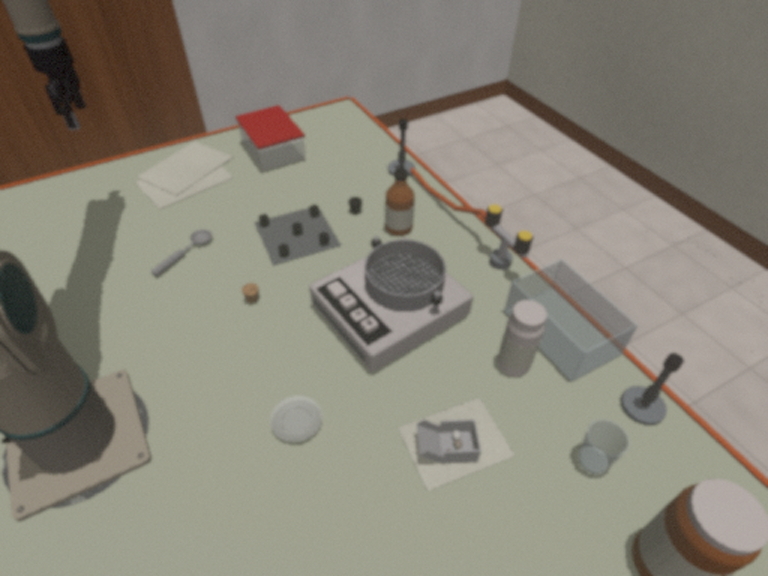

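Top view (1.5x): sieve at (393,235), keys at (366,321), (393,318), (415,316), (438,313). There are five blocks on the mat at the left, around (203,310), with the card and scoop at the right (585,305), lip to the robot. The cork (289,413) and rubber stopper (200,215) are bystanders.

```bash
cat >> h.py <<'E'
from scipy.spatial.transform import Rotation as Rn
def cam(c):
    k=calibration(c); return k['camera_matrix'],np.array(k['origin']),Rn.from_euler('xyz',k['attitude']).as_matrix()
def ray(c,u,v):
    K,o,R=cam(c); d=R@np.array([(u-K[0,2])/K[0,0],-(v-K[1,2])/K[1,1],-1]); return o,d
def onz(c,u,v,z):
    o,d=ray(c,u,v); return (o+d*(z-o[2])/d[2]).round(1)
def proj(c,p):
    K,o,R=cam(c); q=R.T@(np.array(p)-o); return np.array([K[0,2]+K[0,0]*q[0]/-q[2],K[1,2]-K[1,1]*q[1]/-q[2]])
def blobs(mask,amin,amax,box=None):
    n,l,s,c=cv2.connectedComponentsWithStats(mask.astype(np.uint8))
    return [(c[i].round(1),s[i][4],s[i][2:4]) for i in range(1,n) if amin<s[i][4]<amax and (box is None or box[0]<c[i][0]<box[2] and box[1]<c[i][1]<box[3])]
E
python3 - <<'E'
from h import *
im=snap('top','t1'); g=im.max(2).astype(int)
side=snap('side','s1'); gs=side.max(2).astype(int)
b=(95,165,180,250)
print('mat',np.median(g[200:215,115:130]))
for c,a,s in blobs(g<38,25,300,b): print('blk top',c,a,s,onz('top',*c,15))
for c,a,s in blobs(gs<45,15,200,(165,130,235,175)): print('blk side',c,a,s,onz('side',*c,15))
for c,a,s in blobs((im.min(2)>120),30,300,(230,200,305,222)): print('key',c,a,s,onz('top',*c,79),onz('top',*c,71))
# mat, deck, card quads
def quad(mask,z,c='top'):
    cs,_=cv2.findContours(mask.astype(np.uint8),0,2); m=max(cs,key=cv2.contourArea); r=cv2.minAreaRect(m); P=[onz(c,*q,z) for q in cv2.boxPoints(r)]
    print(r,np.mean(P,0),[np.linalg.norm(P[i]-P[i-1]).round() for i in range(4)]); print(np.array(P)[:,:2].tolist())
m=np.zeros(g.shape,bool); m[168:250,95:180]=1; sat=im.max(2).astype(int)-im.min(2)
quad(m&(g<85),3)
m[:]=0; m[155:240,350:420]=1; print(im[180,370],im[170,355],im[230,345]); quad(m&((sat<28)|(g>165)),3)
# sieve rim: dark blob
m[:]=0; m[110:200,215:310]=1
cs,_=cv2.findContours((m&(g<95)).astype(np.uint8),0,2); k=max(cs,key=cv2.contourArea); e=cv2.fitEllipse(cv2.convexHull(k)); print('sieve',e,onz('top',*e[0],109),onz('top',*e[0],90))
a=cv2.resize(im[100:235,205:320],None,fx=3.4,fy=3.4,interpolation=2); s=cv2.resize(im[160:235,355:415],None,fx=6.12,fy=6.12,interpolation=2)
cv2.imwrite('pics/c1.png',cv2.cvtColor(np.hstack([a,s[:a.shape[0]]]),cv2.COLOR_RGB2BGR)); print(a.shape,s.shape)
E
```

```text
mat 67.0
blk top [119.2 180.9] 94 [12 11] [601.1 354.5  15. ]
blk top [161.  190.1] 84 [11 11] [577.5 249.   15. ]
blk top [134.9 206. ] 88 [11  9] [537.9 312.1  15. ]
blk top [106.4 229.6] 94 [12 10] [479.9 379.   15. ]
blk top [156.2 229. ] 82 [11  9] [481. 257.  15.]
key [291.7 208.1] 58 [ 9 11] [525.  -70.1  79. ] [525.8 -70.9  71. ]
key [261.5 211.8] 80 [10 10] [516.7  -0.8  79. ] [517.4  -0.9  71. ]
key [276.4 210.3] 63 [10 10] [520. -35.  79.] [520.8 -35.4  71. ]
key [244.3 214. ] 124 [14 11] [511.7  38.6  79. ] [512.4  38.9  71. ]
((135.65853881835938, 208.07318115234375), (66.47978973388672, 65.81719970703125), 6.34019136428833) [535.1   314.125   3.   ] [np.float64(165.0), np.float64(165.0), np.float64(170.0), np.float64(165.0)]
[[462.0, 401.3], [627.2, 393.6], [607.7, 224.6], [443.5, 237.0]]
[150 151 134] [126 134 110] [126 133 110]
((384.5, 197.0), (84.0, 69.0), 90.0) [ 562.025 -311.675    3.   ] [np.float64(214.0), np.float64(177.0), np.float64(214.0), np.float64(171.0)]
[[669.1, -229.2], [668.5, -406.3], [455.0, -391.0], [455.5, -220.2]]
sieve ((265.886474609375, 156.77110290527344), (69.34635925292969, 81.09526062011719), 77.201904296875) [638.5 -11.  109. ] [643.3 -11.4  90. ]
(459, 391, 3) (459, 367, 3)
```

View pics/c1.png

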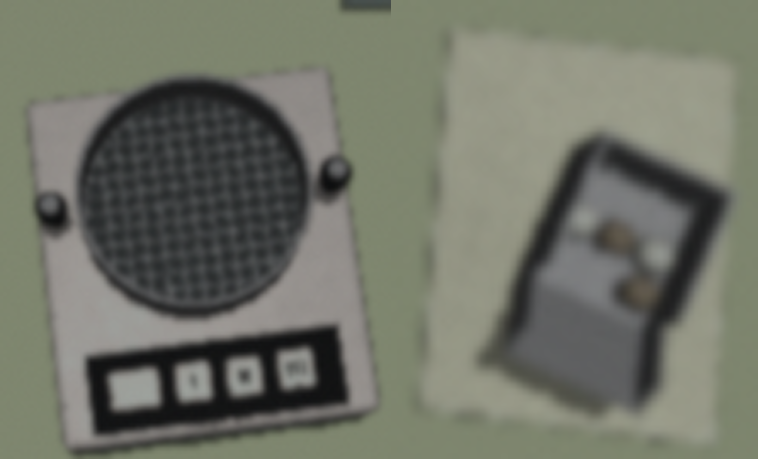

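Crop: the sieve is round with its rim at cols 78–308. The scoop's back corners are at (600,130) and (730,190), and its lip is about (505,360)–(640,405). I count four pebbles. Stop, slow and fast look up, medium is down.

Run:
```python
from h import *
f=lambda x,y,z:onz('top',355+(x-391)/6.12,160+y/6.12,z)
P={k:f(*v) for k,v in dict(BL=(600,130,43),BR=(728,190,43),FL=(538,268,43),FR=(668,318,43),LL=(507,362,38),LR=(640,405,38)).items()}
for k in P: print(k,P[k])
print('back',P['BL']-P['BR'],np.linalg.norm(P['BL']-P['BR']))
for k in ('L','R'): print(P['B'+k]-P['L'+k], np.linalg.norm(P['B'+k]-P['L'+k]))
print('card',[f(*q,3) for q in ((450,30),(735,65),(715,442),(425,410))],np.mean([f(*q,3) for q in ((450,30),(735,65),(715,442),(425,410))],0))
print('sieve',onz('top',205+193/3.4,100+195/3.4,109))
im=get_image('side'); cv2.imwrite('pics/c2.png',cv2.cvtColor(cv2.resize(im[260:330,260:345],None,fx=8,fy=8,interpolation=2),cv2.COLOR_RGB2BGR))
```

```text
BL [ 593.3 -310.8   43. ]
BR [ 569.1 -359.8   43. ]
FL [ 538.4 -283.2   43. ]
FR [ 518.6 -332.9   43. ]
LL [ 502.  -270.8   38. ]
LR [ 485.  -321.8   38. ]
back [24.2 49.   0. ] 54.650160109555
[ 91.3 -40.    5. ] 99.8032564598971
[ 84.1 -38.    5. ] 92.42191298604463
card [array([ 643. , -265.5,    3. ]), array([ 627.7, -383.5,    3. ]), array([ 471.7, -364.7,    3. ]), array([ 485. , -247.7,    3. ])] [ 556.85 -315.35    3.  ]
sieve [637.2  -1.7 109. ]
```

View pics/c2.png

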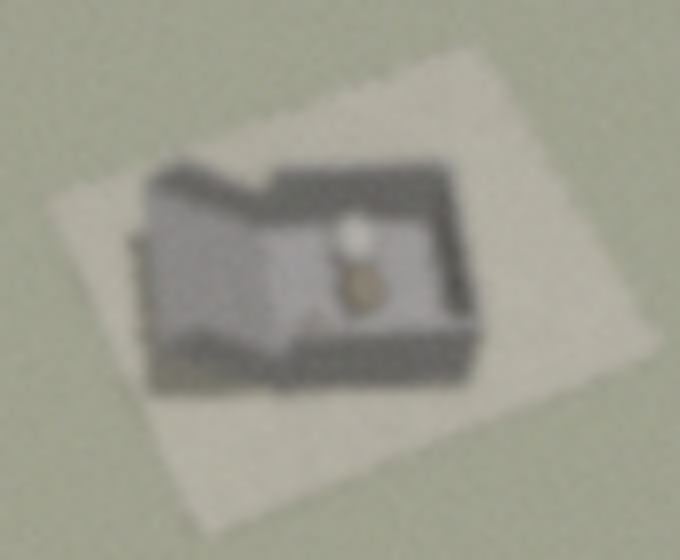

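Scoop centre is about (548,-321), yaw -24°. Back wall and lip agree to 1 mm. The sieve by the key row is (642,-1), and by the rim (637,-2). Keys 109.5 mm apart (110 given), so the fixes are good. Setting out for the stop key.

Call:
apply_moves --increments '[{"tx":0.025,"ty":-0.043,"rz":0.4,"claw":0},{"tx":0.05,"ty":-0.086,"rz":0.8,"claw":0},{"tx":0.074,"ty":-0.13,"rz":1.2,"claw":0},{"tx":0.098,"ty":-0.174,"rz":1.6,"claw":0},{"tx":0.122,"ty":-0.217,"rz":2,"claw":0},{"tx":0.147,"ty":-0.26,"rz":2.4,"claw":0},{"tx":0.171,"ty":-0.303,"rz":2.8,"claw":0},{"tx":0.195,"ty":-0.346,"rz":3.2,"claw":0},{"tx":0.219,"ty":-0.389,"rz":3.6,"claw":0},{"tx":0.243,"ty":-0.432,"rz":4,"claw":0},{"tx":0.267,"ty":-0.475,"rz":4.4,"claw":0},{"tx":0.29,"ty":-0.515,"rz":4.7,"claw":0}]'

```text
$.increments[0]: bad value
```

```bash
cat > st.py <<'E'
from h import *
s=read_state()
for k in('clock','qpos','eef_pos','tool_rot','force','width'): print(k,np.round(s[k],3))
E
python3 st.py; python3 -c "
from h import *
for n,u,v in(('amber',270,190),('white',525,195)): print(n,onz('top',u/1.5,v/1.5,0))"
```

```text
clock 0.25
qpos [-1.351  0.629  0.038  1.518 -0.027  0.996 -0.02 ]
eef_pos [183.118 623.386 230.881]
tool_rot [-3.141 -0.     2.856]
force [-0.166  0.145 -0.052]
width 85.449
amber [747. 210.   0.]
white [ 736.7 -232.8    0. ]
```

Call:
apply_moves --increments '[{"tx":0.025,"ty":-0.043,"tz":0.0,"rx":0.0,"ry":0.0,"rz":0.4,"claw":0.0},{"tx":0.05,"ty":-0.086,"tz":0.0,"rx":0.0,"ry":0.0,"rz":0.8,"claw":0.0},{"tx":0.074,"ty":-0.13,"tz":0.0,"rx":0.0,"ry":0.0,"rz":1.2,"claw":0.0},{"tx":0.098,"ty":-0.174,"tz":0.0,"rx":0.0,"ry":0.0,"rz":1.6,"claw":0.0},{"tx":0.122,"ty":-0.217,"tz":0.0,"rx":0.0,"ry":0.0,"rz":2.0,"claw":0.0},{"tx":0.147,"ty":-0.26,"tz":0.0,"rx":0.0,"ry":0.0,"rz":2.4,"claw":0.0},{"tx":0.171,"ty":-0.303,"tz":0.0,"rx":0.0,"ry":0.0,"rz":2.8,"claw":0.0},{"tx":0.195,"ty":-0.346,"tz":0.0,"rx":0.0,"ry":0.0,"rz":3.2,"claw":0.0},{"tx":0.219,"ty":-0.389,"tz":0.0,"rx":0.0,"ry":0.0,"rz":3.6,"claw":0.0},{"tx":0.243,"ty":-0.432,"tz":0.0,"rx":0.0,"ry":0.0,"rz":4.0,"claw":0.0},{"tx":0.267,"ty":-0.475,"tz":0.0,"rx":0.0,"ry":0.0,"rz":4.4,"claw":0.0},{"tx":0.29,"ty":-0.515,"tz":0.0,"rx":0.0,"ry":0.0,"rz":4.7,"claw":0.0}]'

```text
clock: 1.45
eef_pos: [474.1, 106.4, 231.5]
tool_rot: [-3.142, 0.0, -3.017]
force: [-0.1, 0.9, 0.9]
width: -0.2
```

```bash
python3 st.py
```

```text
clock 1.45
qpos [-0.265  0.395 -0.019  1.963  0.011  0.783  1.406]
eef_pos [474.059 106.4   231.525]
tool_rot [-3.142  0.    -3.017]
force [-0.061  0.855  0.863]
width -0.216
```

Call:
apply_moves --increments '[{"tx":0.038,"ty":-0.067,"tz":0.0,"rx":0.0,"ry":0.0,"rz":0.0,"claw":0.0},{"tx":0.038,"ty":-0.067,"tz":0.0,"rx":0.0,"ry":0.0,"rz":0.0,"claw":0.0},{"tx":0.038,"ty":-0.067,"tz":-0.05,"rx":0.0,"ry":0.0,"rz":0.0,"claw":0.0},{"tx":0.038,"ty":-0.067,"tz":-0.1,"rx":0.0,"ry":0.0,"rz":0.0,"claw":0.0},{"tx":0.038,"ty":-0.067,"tz":-0.135,"rx":0.0,"ry":0.0,"rz":0.0,"claw":0.0},{"tx":0.038,"ty":-0.067,"tz":-0.145,"rx":0.0,"ry":0.0,"rz":0.0,"claw":0.0},{"tx":0.038,"ty":-0.067,"tz":-0.15,"rx":0.0,"ry":0.0,"rz":0.0,"claw":0.0},{"tx":0.038,"ty":-0.067,"tz":-0.154,"rx":0.0,"ry":0.0,"rz":0.0,"claw":0.0},{"tx":0.038,"ty":-0.067,"tz":-0.158,"rx":0.0,"ry":0.0,"rz":0.0,"claw":0.0},{"tx":0.038,"ty":-0.067,"tz":-0.161,"rx":0.0,"ry":0.0,"rz":0.0,"claw":0.0},{"tx":0.038,"ty":-0.067,"tz":-0.162,"rx":0.0,"ry":0.0,"rz":0.0,"claw":0.0},{"tx":0.038,"ty":-0.067,"tz":-0.162,"rx":0.0,"ry":0.0,"rz":0.0,"claw":0.0}]'

```text
clock: 2.65
eef_pos: [512.3, 41.8, 71.0]
tool_rot: [3.142, 0.003, -3.017]
force: [-2.1, -0.2, 10.1]
width: -0.0
```

```bash
python3 st.py
```

```text
clock 2.65
qpos [-0.13   0.686 -0.009  2.029  0.014  0.424  1.545]
eef_pos [512.311  41.835  71.017]
tool_rot [ 3.142e+00  3.000e-03 -3.017e+00]
force [-2.121 -0.194 10.125]
width -0.028
```

Key home at z=71.0 with 10 N. Now I retreat, and at the same time test in free air whether the pouring tilt is reachable over the sieve.

Call:
apply_moves --increments '[{"tx":0.0,"ty":0.0,"tz":0.05,"rx":0.0,"ry":0.0,"rz":0.0,"claw":0.0},{"tx":0.0,"ty":0.0,"tz":0.1,"rx":0.0,"ry":0.0,"rz":0.0,"claw":0.0},{"tx":0.0,"ty":0.0,"tz":0.15,"rx":0.0,"ry":0.0,"rz":0.0,"claw":0.0},{"tx":0.03,"ty":-0.01,"tz":0.18,"rx":0.0,"ry":-1.5,"rz":-1.4,"claw":0.0},{"tx":0.06,"ty":-0.02,"tz":0.18,"rx":0.0,"ry":-3.0,"rz":-1.4,"claw":0.0},{"tx":0.09,"ty":-0.03,"tz":0.18,"rx":0.0,"ry":-4.5,"rz":-1.4,"claw":0.0},{"tx":0.12,"ty":-0.04,"tz":0.18,"rx":0.0,"ry":-6.0,"rz":-1.4,"claw":0.0},{"tx":0.15,"ty":-0.04,"tz":0.17,"rx":0.0,"ry":-7.5,"rz":-1.4,"claw":0.0},{"tx":0.15,"ty":-0.04,"tz":0.16,"rx":0.0,"ry":-9.0,"rz":-1.4,"claw":0.0},{"tx":0.15,"ty":-0.04,"tz":0.15,"rx":0.0,"ry":-10.5,"rz":-1.4,"claw":0.0},{"tx":0.15,"ty":-0.04,"tz":0.14,"rx":0.0,"ry":-12.0,"rz":-1.4,"claw":0.0},{"tx":0.15,"ty":-0.04,"tz":0.14,"rx":0.0,"ry":-13.5,"rz":-1.4,"claw":0.0}]'

```text
clock: 3.85
eef_pos: [641.2, -28.9, 224.4]
tool_rot: [-2.97, 0.55, -3.132]
force: [0.2, -0.1, -0.3]
width: -0.5
```

```bash
python3 st.py; python3 -c "
from h import *
snap('side','s2',scale=1.5)"
```

```text
clock 3.85
qpos [-0.04   0.463 -0.116  2.092  1.382  0.291  0.106]
eef_pos [641.151 -28.864 224.403]
tool_rot [-2.97   0.55  -3.132]
force [ 0.19  -0.121 -0.272]
width -0.508
```

View pics/s2.png

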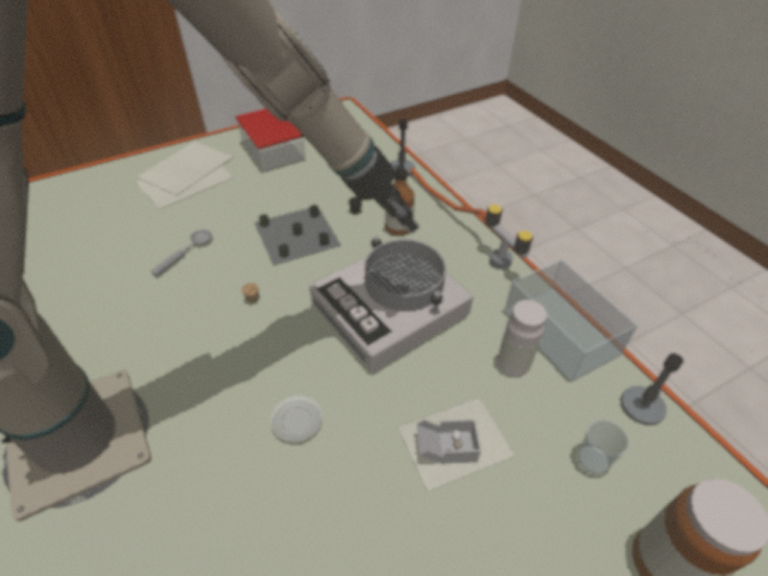

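The stop key is down and medium has popped up (keys at 340–370, 290–325). Tilting outward hits the wrist limit and flips joint 5. Tilting sideways (tool towards -y) should suit this wrist, so I'll straighten up and test that.

```bash
cat >> h.py <<'E'
def rot(yaw,tilt=0):  # scoop yaw deg, lip-down tilt deg -> tool matrix
    return Rn.from_euler('z',yaw,degrees=True)*Rn.from_euler('y',-tilt,degrees=True)*Rn.from_euler('xyz',[np.pi,0,np.pi])
def delta(pos,yaw,tilt=0):
    s=read_state(); R0=Rn.from_euler('xyz',s['tool_rot']); d=(rot(yaw,tilt)*R0.inv()).as_rotvec()
    print('t',((np.array(pos)-s['eef_pos'])/1000).round(3),'r',(np.degrees(d)/5).round(2), 'q',s['qpos'].round(2))
E
python3 -c "
from h import *
print(rot(7).as_euler('xyz'))
delta((620,0,280),0); delta((620,0,280),-90)"
```

```text
[ 3.14159265  0.         -3.01941961]
t [-0.021  0.028  0.057] r [1.89 6.29 0.43] q [-0.04  0.46 -0.11  2.09  1.39  0.29  0.09]
t [-0.021  0.028  0.057] r [  6.38   3.43 -17.03] q [-0.04  0.46 -0.11  2.09  1.39  0.29  0.09]
```

Call:
apply_moves --increments '[{"tx":-0.02,"ty":0.01,"tz":0.05,"rx":0.6,"ry":2.1,"rz":0.1,"claw":0.0},{"tx":-0.02,"ty":0.028,"tz":0.057,"rx":1.2,"ry":4.2,"rz":0.3,"claw":0.0},{"tx":-0.02,"ty":0.028,"tz":0.057,"rx":1.9,"ry":6.3,"rz":0.4,"claw":0.0},{"tx":-0.02,"ty":0.028,"tz":0.057,"rx":1.9,"ry":6.3,"rz":0.4,"claw":0.0},{"tx":-0.02,"ty":0.028,"tz":0.057,"rx":1.9,"ry":6.3,"rz":0.4,"claw":0.0},{"tx":-0.02,"ty":0.028,"tz":0.057,"rx":1.9,"ry":6.3,"rz":0.4,"claw":0.0},{"tx":-0.02,"ty":0.028,"tz":0.057,"rx":1.9,"ry":6.3,"rz":0.4,"claw":0.0},{"tx":-0.02,"ty":0.028,"tz":0.057,"rx":1.9,"ry":6.3,"rz":0.4,"claw":0.0}]'

```text
clock: 4.7
eef_pos: [620.5, 0.0, 280.4]
tool_rot: [3.139, -0.003, 3.14]
force: [0.1, 1.3, -0.9]
width: 0.1
```

```bash
python3 -c "
from h import *
delta((620,0,280),0); delta((620,0,280),-90)"
```

```text
t [-0. -0. -0.] r [-0.03 -0.03  0.02] q [ 0.3   0.59 -0.57  1.53  0.34  1.12  1.23]
t [-0. -0. -0.] r [ -0.05  -0.   -17.98] q [ 0.3   0.59 -0.57  1.53  0.34  1.12  1.23]
```

Call:
apply_moves --increments '[{"tx":0.0,"ty":0.0,"tz":0.0,"rx":0.0,"ry":0.0,"rz":-1.7,"claw":0.0},{"tx":0.0,"ty":0.0,"tz":0.0,"rx":0.0,"ry":0.0,"rz":-3.4,"claw":0.0},{"tx":0.0,"ty":0.0,"tz":0.0,"rx":0.0,"ry":0.0,"rz":-5.1,"claw":0.0},{"tx":0.0,"ty":0.0,"tz":0.0,"rx":0.0,"ry":0.0,"rz":-6.8,"claw":0.0},{"tx":0.0,"ty":0.0,"tz":0.0,"rx":0.0,"ry":0.0,"rz":-8.5,"claw":0.0},{"tx":0.0,"ty":0.0,"tz":0.0,"rx":0.0,"ry":0.0,"rz":-10.2,"claw":0.0},{"tx":0.0,"ty":0.0,"tz":0.0,"rx":0.0,"ry":0.0,"rz":-11.9,"claw":0.0},{"tx":0.0,"ty":0.0,"tz":0.0,"rx":0.0,"ry":0.0,"rz":-13.6,"claw":0.0},{"tx":0.0,"ty":0.0,"tz":0.0,"rx":0.0,"ry":0.0,"rz":-15.3,"claw":0.0},{"tx":0.0,"ty":0.0,"tz":0.0,"rx":0.0,"ry":0.0,"rz":-17.0,"claw":0.0},{"tx":0.0,"ty":0.0,"tz":0.0,"rx":0.0,"ry":0.0,"rz":-18.0,"claw":0.0},{"tx":0.0,"ty":0.0,"tz":0.0,"rx":0.0,"ry":0.0,"rz":-18.0,"claw":0.0}]'

```text
clock: 5.9
eef_pos: [619.3, 1.5, 281.6]
tool_rot: [3.14, -0.004, 1.572]
force: [-0.2, 0.5, -0.1]
width: 0.1
```

Call:
apply_moves --increments '[{"tx":0.0,"ty":0.0,"tz":0.0,"rx":-1.7,"ry":0.0,"rz":0.0,"claw":0.0},{"tx":0.0,"ty":0.0,"tz":0.0,"rx":-3.4,"ry":0.0,"rz":0.0,"claw":0.0},{"tx":0.0,"ty":0.0,"tz":0.0,"rx":-5.1,"ry":0.0,"rz":0.0,"claw":0.0},{"tx":0.0,"ty":0.0,"tz":0.0,"rx":-6.8,"ry":0.0,"rz":0.0,"claw":0.0},{"tx":0.0,"ty":0.0,"tz":0.0,"rx":-8.5,"ry":0.0,"rz":0.0,"claw":0.0},{"tx":0.0,"ty":0.0,"tz":0.0,"rx":-10.2,"ry":0.0,"rz":0.0,"claw":0.0},{"tx":0.0,"ty":0.0,"tz":0.0,"rx":-11.9,"ry":0.0,"rz":0.0,"claw":0.0},{"tx":0.0,"ty":0.0,"tz":0.0,"rx":-13.6,"ry":0.0,"rz":0.0,"claw":0.0},{"tx":0.0,"ty":0.0,"tz":0.0,"rx":-15.0,"ry":0.0,"rz":0.0,"claw":0.0},{"tx":0.0,"ty":0.0,"tz":0.0,"rx":-16.0,"ry":0.0,"rz":0.0,"claw":0.0}]'

```text
clock: 6.9
eef_pos: [619.8, 2.0, 278.9]
tool_rot: [-3.117, 1.395, 1.6]
force: [-0.3, -0.3, -0.9]
width: -0.3
```

```bash
python3 -c "
from h import *
print(read_state()['eef_pos'])
delta((620,0,280),-90,80); delta((620,0,280),-90)"
```

```text
[619.84869267   2.0437346  278.85858329]
t [ 0.    -0.002  0.001] r [-0.02 -0.05 -0.06] q [-0.71  1.02  0.31  1.48  0.88  1.58 -0.88]
t [ 0.    -0.002  0.001] r [15.98 -0.   -0.08] q [-0.71  1.02  0.31  1.48  0.88  1.58 -0.88]
```

Sideways tilt of 80° is reached exactly. Going back upright and to the scoop.

Call:
apply_moves --increments '[{"tx":0.0,"ty":-0.02,"tz":0.0,"rx":1.7,"ry":0.0,"rz":0.0,"claw":0.085},{"tx":0.0,"ty":-0.04,"tz":0.0,"rx":3.4,"ry":0.0,"rz":0.0,"claw":0.085},{"tx":0.0,"ty":-0.06,"tz":0.0,"rx":5.1,"ry":0.0,"rz":0.0,"claw":0.085},{"tx":0.0,"ty":-0.08,"tz":0.0,"rx":6.8,"ry":0.0,"rz":0.0,"claw":0.085},{"tx":0.0,"ty":-0.1,"tz":0.0,"rx":8.5,"ry":0.0,"rz":0.0,"claw":0.085},{"tx":0.0,"ty":-0.12,"tz":0.0,"rx":10.2,"ry":0.0,"rz":0.0,"claw":0.085},{"tx":0.0,"ty":-0.14,"tz":0.0,"rx":11.9,"ry":0.0,"rz":0.0,"claw":0.085},{"tx":0.0,"ty":-0.16,"tz":0.0,"rx":13.6,"ry":0.0,"rz":0.0,"claw":0.085},{"tx":0.0,"ty":-0.18,"tz":0.0,"rx":15.3,"ry":0.0,"rz":0.0,"claw":0.085},{"tx":0.0,"ty":-0.2,"tz":0.0,"rx":16.0,"ry":0.0,"rz":0.0,"claw":0.085}]'

```text
clock: 7.9
eef_pos: [619.6, -204.8, 282.7]
tool_rot: [3.137, -0.005, 1.567]
force: [0.2, -0.8, 0.2]
width: 84.9
```

Call:
apply_moves --increments '[{"tx":-0.01,"ty":-0.02,"tz":0.0,"rx":0.0,"ry":0.0,"rz":1.6,"claw":0.085},{"tx":-0.02,"ty":-0.04,"tz":0.0,"rx":0.0,"ry":0.0,"rz":3.2,"claw":0.085},{"tx":-0.03,"ty":-0.06,"tz":-0.02,"rx":0.0,"ry":0.0,"rz":4.8,"claw":0.085},{"tx":-0.04,"ty":-0.08,"tz":-0.04,"rx":0.0,"ry":0.0,"rz":6.4,"claw":0.085},{"tx":-0.05,"ty":-0.1,"tz":-0.06,"rx":0.0,"ry":0.0,"rz":8.0,"claw":0.085},{"tx":-0.06,"ty":-0.115,"tz":-0.08,"rx":0.0,"ry":0.0,"rz":9.6,"claw":0.085},{"tx":-0.067,"ty":-0.125,"tz":-0.1,"rx":0.0,"ry":0.0,"rz":11.2,"claw":0.085},{"tx":-0.067,"ty":-0.125,"tz":-0.12,"rx":0.0,"ry":0.0,"rz":12.8,"claw":0.085},{"tx":-0.067,"ty":-0.125,"tz":-0.14,"rx":0.0,"ry":0.0,"rz":13.2,"claw":0.085},{"tx":-0.067,"ty":-0.125,"tz":-0.16,"rx":0.0,"ry":0.0,"rz":13.2,"claw":0.085},{"tx":-0.067,"ty":-0.125,"tz":-0.18,"rx":0.0,"ry":0.0,"rz":13.2,"claw":0.085},{"tx":-0.067,"ty":-0.125,"tz":-0.18,"rx":0.0,"ry":0.0,"rz":13.2,"claw":0.085}]'

```text
clock: 9.1
eef_pos: [551.6, -323.3, 98.7]
tool_rot: [3.14, -0.008, 2.725]
force: [-0.4, 0.2, -0.5]
width: 84.8
```

```bash
python3 -c "
from h import *
print(read_state()['eef_pos'])
delta((553.5,-323,12),-24)
im=snap('side','s3',(240,215,370,335),5)"
```

```text
[ 551.5952018  -323.34605243   98.74376666]
t [ 0.002  0.    -0.087] r [-0.05 -0.08 -0.02] q [ 0.72  0.8  -0.4   1.64  0.4   0.79  1.3 ]
```

View pics/s3.png

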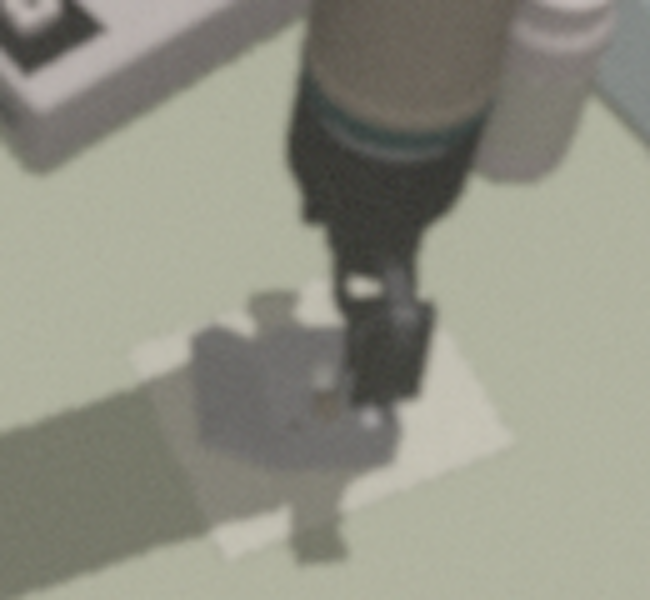

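The gripper stands over the scoop at crop (380,350), clear of the bottle. Lowering and gripping.

Call:
apply_moves --increments '[{"tx":0.001,"ty":0.0,"tz":-0.03,"rx":0.0,"ry":0.0,"rz":0.0,"claw":0.085},{"tx":0.001,"ty":0.0,"tz":-0.055,"rx":0.0,"ry":0.0,"rz":0.0,"claw":0.085},{"tx":0.001,"ty":0.0,"tz":-0.075,"rx":0.0,"ry":0.0,"rz":0.0,"claw":0.085},{"tx":0.001,"ty":0.0,"tz":-0.085,"rx":0.0,"ry":0.0,"rz":0.0,"claw":0.085},{"tx":0.001,"ty":0.0,"tz":-0.085,"rx":0.0,"ry":0.0,"rz":0.0,"claw":0.075},{"tx":0.001,"ty":0.0,"tz":-0.085,"rx":0.0,"ry":0.0,"rz":0.0,"claw":0.065},{"tx":0.001,"ty":0.0,"tz":-0.085,"rx":0.0,"ry":0.0,"rz":0.0,"claw":0.06},{"tx":0.001,"ty":0.0,"tz":-0.085,"rx":0.0,"ry":0.0,"rz":0.0,"claw":0.056},{"tx":0.001,"ty":0.0,"tz":-0.085,"rx":0.0,"ry":0.0,"rz":0.0,"claw":0.05},{"tx":0.001,"ty":0.0,"tz":-0.085,"rx":0.0,"ry":0.0,"rz":0.0,"claw":0.045},{"tx":0.001,"ty":0.0,"tz":-0.085,"rx":0.0,"ry":0.0,"rz":0.0,"claw":0.045}]'

```text
clock: 10.25
eef_pos: [555.8, -325.7, 17.8]
tool_rot: [3.141, -0.0, 2.721]
force: [-0.6, -0.1, 8.2]
width: 55.9
```

```bash
python3 st.py
```

```text
clock 10.25
qpos [ 0.686  0.913 -0.341  1.665  0.457  0.643  1.248]
eef_pos [ 555.843 -325.743   17.833]
tool_rot [ 3.141 -0.     2.721]
force [-0.582 -0.113  8.221]
width 55.893
```

Gripped at 56 mm with 8 N. Lifting and carrying to over the sieve.

Call:
apply_moves --increments '[{"tx":0.0,"ty":0.0,"tz":0.01,"rx":0.0,"ry":0.0,"rz":0.0,"claw":0.045},{"tx":0.0,"ty":0.0,"tz":0.03,"rx":0.0,"ry":0.0,"rz":0.0,"claw":0.045},{"tx":0.0,"ty":0.0,"tz":0.06,"rx":0.0,"ry":0.0,"rz":0.0,"claw":0.045},{"tx":0.0,"ty":0.0,"tz":0.09,"rx":0.0,"ry":0.0,"rz":0.0,"claw":0.045},{"tx":0.0,"ty":0.0,"tz":0.12,"rx":0.0,"ry":0.0,"rz":0.0,"claw":0.045},{"tx":0.0,"ty":0.0,"tz":0.15,"rx":0.0,"ry":0.0,"rz":0.0,"claw":0.045},{"tx":0.0,"ty":0.01,"tz":0.18,"rx":0.0,"ry":0.0,"rz":0.0,"claw":0.045},{"tx":0.0,"ty":0.02,"tz":0.2,"rx":0.0,"ry":0.0,"rz":0.0,"claw":0.045},{"tx":0.0,"ty":0.03,"tz":0.22,"rx":0.0,"ry":0.0,"rz":0.0,"claw":0.045},{"tx":0.0,"ty":0.03,"tz":0.222,"rx":0.0,"ry":0.0,"rz":0.0,"claw":0.045}]'

```text
clock: 11.25
eef_pos: [556.5, -293.8, 241.3]
tool_rot: [3.14, 0.002, 2.724]
force: [0.5, 0.3, -1.0]
width: 55.7
```

Call:
apply_moves --increments '[{"tx":0.005,"ty":0.012,"tz":0.0,"rx":0.0,"ry":0.0,"rz":-1.0,"claw":0.045},{"tx":0.012,"ty":0.032,"tz":0.0,"rx":0.0,"ry":0.0,"rz":-2.2,"claw":0.045},{"tx":0.02,"ty":0.054,"tz":0.0,"rx":0.0,"ry":0.0,"rz":-3.4,"claw":0.045},{"tx":0.028,"ty":0.078,"tz":0.0,"rx":0.0,"ry":0.0,"rz":-4.6,"claw":0.045},{"tx":0.036,"ty":0.102,"tz":0.0,"rx":0.0,"ry":0.0,"rz":-5.8,"claw":0.045},{"tx":0.044,"ty":0.126,"tz":0.0,"rx":0.0,"ry":0.0,"rz":-7.0,"claw":0.045},{"tx":0.052,"ty":0.15,"tz":0.0,"rx":0.0,"ry":0.0,"rz":-8.2,"claw":0.045},{"tx":0.06,"ty":0.172,"tz":0.0,"rx":0.0,"ry":0.0,"rz":-9.4,"claw":0.045},{"tx":0.067,"ty":0.192,"tz":0.0,"rx":0.0,"ry":0.0,"rz":-10.6,"claw":0.045},{"tx":0.074,"ty":0.21,"tz":0.0,"rx":0.0,"ry":0.0,"rz":-11.8,"claw":0.045},{"tx":0.08,"ty":0.222,"tz":0.0,"rx":0.0,"ry":0.0,"rz":-12.8,"claw":0.045},{"tx":0.084,"ty":0.228,"tz":0.0,"rx":0.0,"ry":0.0,"rz":-13.2,"claw":0.045}]'

```text
clock: 12.45
eef_pos: [638.6, -65.9, 236.8]
tool_rot: [-3.141, -0.004, 1.569]
force: [0.3, -1.1, -1.1]
width: 55.9
```

```bash
python3 st.py; python3 -c "
from h import *
delta((640,-68,192),-90)
im=snap('top','t4',(180,80,380,230),4)"
```

```text
clock 12.45
qpos [ 0.152  0.615 -0.154  1.53   0.1    1.006 -0.03 ]
eef_pos [638.593 -65.869 236.776]
tool_rot [-3.141 -0.004  1.569]
force [ 0.273 -1.075 -1.125]
width 55.902
t [ 0.001 -0.002 -0.045] r [-0.04 -0.01  0.03] q [ 0.15  0.61 -0.15  1.53  0.1   1.01 -0.03]
```

View pics/t4.png

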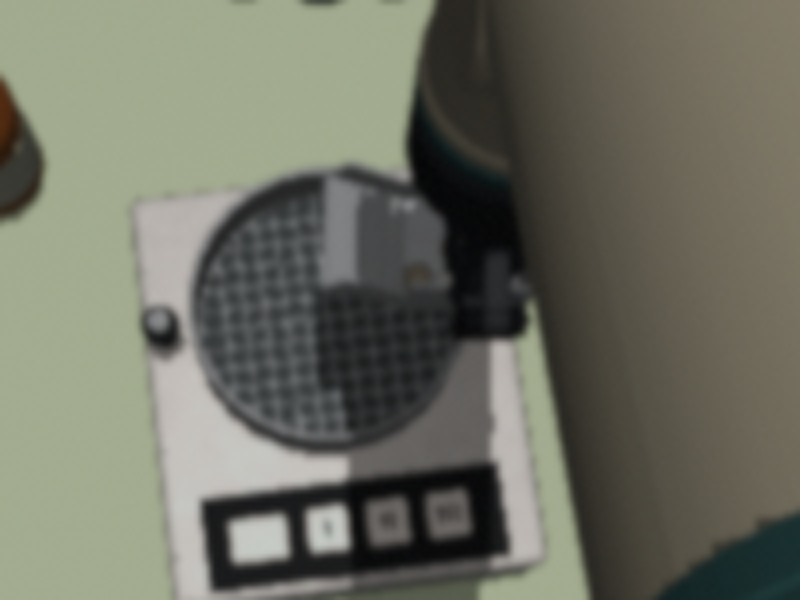

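The scoop is over the sieve, lip to the left at crop (325,240), pebbles still inside. Lowering and tipping.

Call:
apply_moves --increments '[{"tx":0.001,"ty":-0.002,"tz":-0.01,"rx":-0.8,"ry":0.0,"rz":0.0,"claw":0.045},{"tx":0.001,"ty":-0.002,"tz":-0.02,"rx":-1.8,"ry":0.0,"rz":0.0,"claw":0.045},{"tx":0.001,"ty":-0.002,"tz":-0.03,"rx":-2.8,"ry":0.0,"rz":0.0,"claw":0.045},{"tx":0.001,"ty":-0.002,"tz":-0.04,"rx":-3.8,"ry":0.0,"rz":0.0,"claw":0.045},{"tx":0.001,"ty":-0.002,"tz":-0.045,"rx":-4.8,"ry":0.0,"rz":0.0,"claw":0.045},{"tx":0.001,"ty":-0.002,"tz":-0.045,"rx":-5.8,"ry":0.0,"rz":0.0,"claw":0.045},{"tx":0.001,"ty":-0.002,"tz":-0.045,"rx":-6.8,"ry":0.0,"rz":0.0,"claw":0.045},{"tx":0.001,"ty":-0.002,"tz":-0.045,"rx":-7.6,"ry":0.0,"rz":0.0,"claw":0.045},{"tx":0.001,"ty":-0.002,"tz":-0.045,"rx":-8.4,"ry":0.0,"rz":0.0,"claw":0.045},{"tx":0.001,"ty":-0.002,"tz":-0.045,"rx":-9.2,"ry":0.0,"rz":0.0,"claw":0.045},{"tx":0.001,"ty":-0.002,"tz":-0.045,"rx":-10.0,"ry":0.0,"rz":0.0,"claw":0.045},{"tx":0.001,"ty":-0.002,"tz":-0.045,"rx":-10.5,"ry":0.0,"rz":0.0,"claw":0.045}]'

```text
clock: 13.7
eef_pos: [639.4, -68.7, 191.2]
tool_rot: [-3.14, 0.915, 1.573]
force: [0.7, -0.4, -1.3]
width: 55.7
```

Call:
apply_moves --increments '[{"tx":0.0,"ty":0.0,"tz":0.0,"rx":-0.5,"ry":0.0,"rz":0.0,"claw":0.045},{"tx":0.0,"ty":0.0,"tz":0.0,"rx":-1.0,"ry":0.0,"rz":0.0,"claw":0.045},{"tx":0.0,"ty":0.0,"tz":0.0,"rx":-1.5,"ry":0.0,"rz":0.0,"claw":0.045},{"tx":0.0,"ty":0.0,"tz":0.0,"rx":-2.0,"ry":0.0,"rz":0.0,"claw":0.045},{"tx":0.0,"ty":0.0,"tz":0.0,"rx":-2.7,"ry":0.0,"rz":0.0,"claw":0.045},{"tx":0.0,"ty":0.0,"tz":0.0,"rx":-3.4,"ry":0.0,"rz":0.0,"claw":0.045},{"tx":0.0,"ty":0.0,"tz":0.0,"rx":-4.2,"ry":0.0,"rz":0.0,"claw":0.045},{"tx":0.0,"ty":0.0,"tz":0.0,"rx":-5.0,"ry":0.0,"rz":0.0,"claw":0.045},{"tx":0.0,"ty":0.0,"tz":0.0,"rx":-5.5,"ry":0.0,"rz":0.0,"claw":0.045},{"tx":0.0,"ty":0.0,"tz":0.0,"rx":-5.5,"ry":0.0,"rz":0.0,"claw":0.045},{"tx":0.0,"ty":0.0,"tz":0.0,"rx":-5.5,"ry":0.0,"rz":0.0,"claw":0.045},{"tx":0.0,"ty":0.0,"tz":0.0,"rx":-5.5,"ry":0.0,"rz":0.0,"claw":0.045}]'

```text
clock: 14.9
eef_pos: [639.9, -69.9, 193.8]
tool_rot: [3.123, 1.393, 1.552]
force: [1.1, -0.2, -0.2]
width: 55.9
```

```bash
python3 -c "
from h import *
delta((640,-68,192),-90,80)
a=get_image('top')[80:230,180:330]; b=get_image('side')[110:260,200:350]
cv2.imwrite('pics/p5.png',cv2.cvtColor(cv2.resize(np.hstack([a,b]),None,fx=2.66,fy=2.66,interpolation=2),cv2.COLOR_RGB2BGR))"
```

```text
t [ 0.     0.002 -0.002] r [-0.04  0.04  0.01] q [-0.69  1.17  0.47  1.51  0.82  1.34 -0.91]
```

View pics/p5.png

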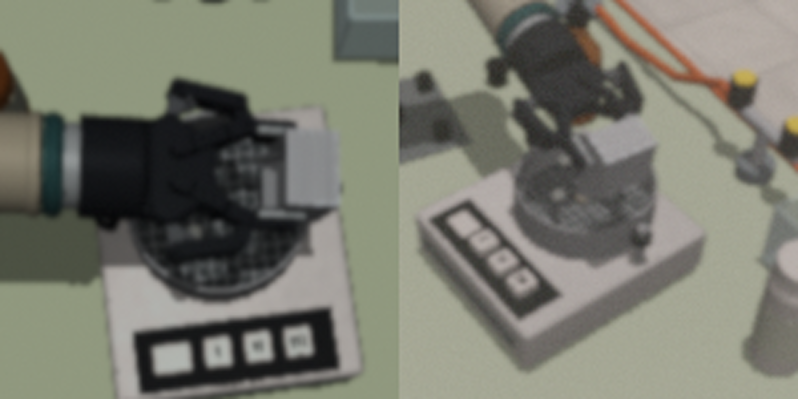

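Pebbles lie on the mesh (right half, around (565,205)). A short shake, then upright and back to the card.

Call:
apply_moves --increments '[{"tx":0.0,"ty":0.0,"tz":0.012,"rx":-0.6,"ry":0.0,"rz":0.0,"claw":0.045},{"tx":0.0,"ty":0.0,"tz":0.0,"rx":-0.6,"ry":0.0,"rz":0.0,"claw":0.045},{"tx":0.0,"ty":0.0,"tz":0.012,"rx":-0.6,"ry":0.0,"rz":0.0,"claw":0.045},{"tx":0.0,"ty":0.0,"tz":0.0,"rx":0.0,"ry":0.0,"rz":0.0,"claw":0.045},{"tx":0.0,"ty":0.0,"tz":0.02,"rx":1.5,"ry":0.0,"rz":0.0,"claw":0.045},{"tx":0.0,"ty":0.0,"tz":0.04,"rx":3.0,"ry":0.0,"rz":0.0,"claw":0.045},{"tx":0.0,"ty":0.0,"tz":0.05,"rx":4.5,"ry":0.0,"rz":0.0,"claw":0.045},{"tx":0.0,"ty":0.0,"tz":0.05,"rx":6.0,"ry":0.0,"rz":0.0,"claw":0.045},{"tx":0.0,"ty":0.0,"tz":0.05,"rx":7.5,"ry":0.0,"rz":0.0,"claw":0.045},{"tx":0.0,"ty":0.0,"tz":0.05,"rx":9.0,"ry":0.0,"rz":0.0,"claw":0.045},{"tx":0.0,"ty":-0.01,"tz":0.05,"rx":10.5,"ry":0.0,"rz":0.0,"claw":0.045},{"tx":0.0,"ty":-0.02,"tz":0.05,"rx":12.0,"ry":0.0,"rz":0.0,"claw":0.045}]'

```text
clock: 16.2
eef_pos: [639.8, -89.5, 244.9]
tool_rot: [3.137, 0.341, 1.569]
force: [0.2, -0.2, -0.8]
width: 55.6
```

Call:
apply_moves --increments '[{"tx":0.0,"ty":-0.02,"tz":0.0,"rx":1.3,"ry":0.0,"rz":0.0,"claw":0.045},{"tx":0.0,"ty":-0.04,"tz":0.0,"rx":2.6,"ry":0.0,"rz":0.0,"claw":0.045},{"tx":0.0,"ty":-0.06,"tz":0.0,"rx":4.0,"ry":0.0,"rz":0.0,"claw":0.045},{"tx":0.0,"ty":-0.06,"tz":0.0,"rx":4.0,"ry":0.0,"rz":0.0,"claw":0.045}]'

```text
clock: 16.6
eef_pos: [636.6, -165.3, 243.9]
tool_rot: [3.141, 0.004, 1.55]
force: [-0.5, -1.5, -0.6]
width: 55.7
```

```bash
python3 -c "
from h import *
print(read_state()['eef_pos'],read_state()['width'])
delta((565,-319,120),-24)
a=get_image('top')[80:230,180:330]; b=get_image('side')[110:260,200:350]
cv2.imwrite('pics/p6.png',cv2.cvtColor(cv2.resize(np.hstack([a,b]),None,fx=2.66,fy=2.66,interpolation=2),cv2.COLOR_RGB2BGR))"
```

```text
[ 636.57664812 -165.28562835  243.9407964 ] 55.748841839505424
t [-0.072 -0.154 -0.124] r [ 0.03  0.03 13.44] q [ 0.26  0.63 -0.09  1.48  0.06  1.04  0.14]
```

View pics/p6.png

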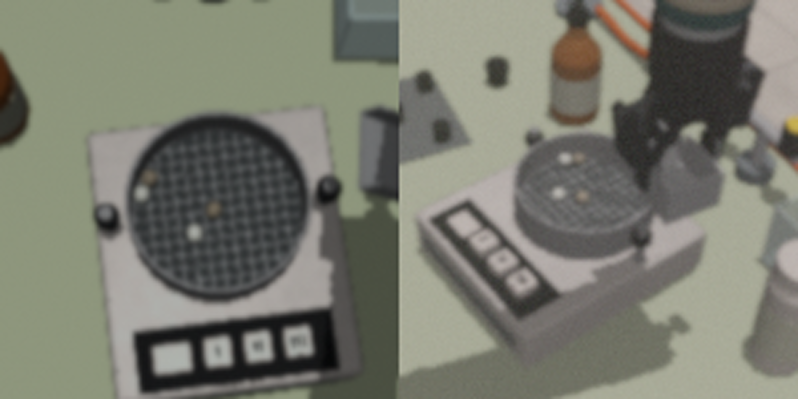

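All four pebbles are in the sieve, at left-panel (149,177), (141,193), (213,209), (193,232). On to the card.

Call:
apply_moves --increments '[{"tx":-0.009,"ty":-0.019,"tz":-0.0,"rx":0.0,"ry":0.0,"rz":1.6,"claw":0.045},{"tx":-0.018,"ty":-0.038,"tz":-0.0,"rx":0.0,"ry":0.0,"rz":3.2,"claw":0.045},{"tx":-0.027,"ty":-0.057,"tz":-0.0,"rx":0.0,"ry":0.0,"rz":4.8,"claw":0.045},{"tx":-0.036,"ty":-0.076,"tz":-0.02,"rx":0.0,"ry":0.0,"rz":6.4,"claw":0.045},{"tx":-0.045,"ty":-0.095,"tz":-0.04,"rx":0.0,"ry":0.0,"rz":8.0,"claw":0.045},{"tx":-0.054,"ty":-0.114,"tz":-0.06,"rx":0.0,"ry":0.0,"rz":9.6,"claw":0.045},{"tx":-0.063,"ty":-0.133,"tz":-0.08,"rx":0.0,"ry":0.0,"rz":11.2,"claw":0.045},{"tx":-0.072,"ty":-0.154,"tz":-0.1,"rx":0.0,"ry":0.0,"rz":12.6,"claw":0.045},{"tx":-0.072,"ty":-0.154,"tz":-0.124,"rx":0.0,"ry":0.0,"rz":13.4,"claw":0.045},{"tx":-0.072,"ty":-0.154,"tz":-0.15,"rx":0.0,"ry":0.0,"rz":13.4,"claw":0.045},{"tx":-0.072,"ty":-0.154,"tz":-0.17,"rx":0.0,"ry":0.0,"rz":13.4,"claw":0.045},{"tx":-0.072,"ty":-0.154,"tz":-0.17,"rx":0.0,"ry":0.0,"rz":13.4,"claw":0.045}]'

```text
clock: 17.9
eef_pos: [565.9, -300.7, 70.3]
tool_rot: [3.141, -0.009, 2.742]
force: [0.6, -0.5, -0.7]
width: 56.0
```

```bash
python3 -c "
from h import *
print(read_state()['eef_pos'])
delta((565,-319,18.5),-24)"
```

```text
[ 565.90821117 -300.65462794   70.27683521]
t [-0.001 -0.018 -0.052] r [-0.04 -0.1  -0.22] q [ 0.65  0.84 -0.35  1.65  0.39  0.73  1.29]
```

Call:
apply_moves --increments '[{"tx":-0.001,"ty":-0.018,"tz":-0.02,"rx":0.0,"ry":0.0,"rz":-0.2,"claw":0.045},{"tx":-0.001,"ty":-0.018,"tz":-0.035,"rx":0.0,"ry":0.0,"rz":-0.2,"claw":0.045},{"tx":-0.001,"ty":-0.018,"tz":-0.044,"rx":0.0,"ry":0.0,"rz":-0.2,"claw":0.045},{"tx":-0.001,"ty":-0.018,"tz":-0.049,"rx":0.0,"ry":0.0,"rz":-0.2,"claw":0.045},{"tx":-0.001,"ty":-0.018,"tz":-0.052,"rx":0.0,"ry":0.0,"rz":-0.2,"claw":0.045},{"tx":-0.001,"ty":-0.018,"tz":-0.052,"rx":0.0,"ry":0.0,"rz":-0.2,"claw":0.045}]'

```text
clock: 18.5
eef_pos: [566.9, -320.6, 20.9]
tool_rot: [3.141, -0.003, 2.722]
force: [0.2, -0.5, -1.3]
width: 55.8
```

```bash
python3 st.py
```

```text
clock 18.5
qpos [ 0.655  0.913 -0.315  1.641  0.412  0.657  1.276]
eef_pos [ 566.939 -320.61    20.894]
tool_rot [ 3.141e+00 -3.000e-03  2.722e+00]
force [ 0.237 -0.527 -1.344]
width 55.799
```

Call:
apply_moves --increments '[{"tx":-0.001,"ty":0.001,"tz":-0.002,"rx":0.0,"ry":0.0,"rz":0.0,"claw":0.045},{"tx":-0.001,"ty":0.001,"tz":-0.003,"rx":0.0,"ry":0.0,"rz":0.0,"claw":0.045},{"tx":-0.001,"ty":0.001,"tz":-0.003,"rx":0.0,"ry":0.0,"rz":0.0,"claw":0.06},{"tx":-0.001,"ty":0.001,"tz":-0.003,"rx":0.0,"ry":0.0,"rz":0.0,"claw":0.07},{"tx":-0.001,"ty":0.001,"tz":-0.003,"rx":0.0,"ry":0.0,"rz":0.0,"claw":0.085},{"tx":-0.001,"ty":0.001,"tz":-0.003,"rx":0.0,"ry":0.0,"rz":0.0,"claw":0.085},{"tx":-0.001,"ty":0.001,"tz":-0.003,"rx":0.0,"ry":0.0,"rz":0.0,"claw":0.085},{"tx":-0.001,"ty":0.001,"tz":0.03,"rx":0.0,"ry":0.0,"rz":0.0,"claw":0.085},{"tx":-0.001,"ty":0.001,"tz":0.08,"rx":0.0,"ry":0.0,"rz":0.0,"claw":0.085},{"tx":-0.001,"ty":0.02,"tz":0.13,"rx":0.0,"ry":0.0,"rz":0.0,"claw":0.085},{"tx":-0.001,"ty":0.05,"tz":0.18,"rx":0.0,"ry":0.0,"rz":0.0,"claw":0.085},{"tx":-0.001,"ty":0.09,"tz":0.21,"rx":0.0,"ry":0.0,"rz":0.0,"claw":0.085}]'

```text
clock: 19.7
eef_pos: [566.1, -241.3, 226.4]
tool_rot: [-3.141, 0.001, 2.717]
force: [1.1, 0.2, 0.2]
width: 84.5
```

Call:
apply_moves --increments '[{"tx":0.0,"ty":0.05,"tz":0.01,"rx":0.0,"ry":0.0,"rz":0.0,"claw":0.05},{"tx":0.0,"ty":0.1,"tz":0.01,"rx":0.0,"ry":0.0,"rz":0.0,"claw":0.05},{"tx":0.0,"ty":0.15,"tz":0.01,"rx":0.0,"ry":0.0,"rz":0.0,"claw":0.05},{"tx":0.0,"ty":0.2,"tz":0.01,"rx":0.0,"ry":0.0,"rz":0.0,"claw":0.05},{"tx":-0.01,"ty":0.25,"tz":0.01,"rx":0.0,"ry":0.0,"rz":0.0,"claw":0.05},{"tx":-0.02,"ty":0.3,"tz":0.01,"rx":0.0,"ry":0.0,"rz":0.0,"claw":0.05},{"tx":-0.03,"ty":0.34,"tz":0.01,"rx":0.0,"ry":0.0,"rz":0.0,"claw":0.05},{"tx":-0.03,"ty":0.34,"tz":0.01,"rx":0.0,"ry":0.0,"rz":0.0,"claw":0.05}]'

```text
clock: 20.5
eef_pos: [533.5, 109.0, 234.3]
tool_rot: [3.136, -0.005, 2.733]
force: [-0.4, -0.0, 1.2]
width: 49.9
```

```bash
python3 st.py
cat >> h.py <<'E'
def blocks(show=True):
    a=get_image('top'); g=a.max(2).astype(int)
    s=get_image('side'); gs=s.max(2).astype(int)
    r=[]
    for c,n,w in blobs(g<38,40,250,(80,150,225,270)): r.append(onz('top',*c,15)); print('top',c,n,w,r[-1])
    for c,n,w in blobs(gs<50,15,200,(160,125,240,180)): print('side',c,n,w,onz('side',*c,15))
    return a,s
E
python3 -c "
from h import *
a,s=blocks()
cv2.imwrite('pics/p7.png',cv2.cvtColor(cv2.resize(np.hstack([a[150:250,355:415],s[250:350,255:355]]),None,fx=4,fy=4,interpolation=2),cv2.COLOR_RGB2BGR))"
```

```text
clock 20.5
qpos [ 0.054  0.504 -0.45   1.801  0.263  0.897  0.65 ]
eef_pos [533.475 109.015 234.327]
tool_rot [ 3.136 -0.005  2.733]
force [-0.352 -0.036  1.193]
width 49.948
```

View pics/p7.png

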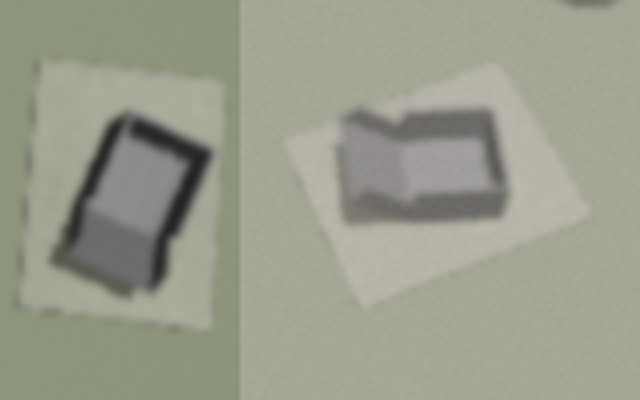

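Scoop empty and upright on the card. The block detector found none: arm shadow or exposure, so I'll inspect the levels.

```bash
python3 -c "
from h import *
a=get_image('top');g=a.max(2).astype(int); s=get_image('side');gs=s.max(2).astype(int)
for u,v in((119,181),(161,190),(135,206),(106,230),(156,229)): print(g[v-6:v+7,u-6:u+7].min(),np.median(g[v-14:v+15,u-14:u+15]))
for p in((601,354,15),(577,249,15),(538,312,15),(480,379,15),(481,257,15)):
  u,v=proj('side',p).round().astype(int); print(u,v,gs[v-6:v+7,u-6:u+7].min(),np.median(gs[v-12:v+13,u-12:u+13]))
cv2.imwrite('pics/p8.png',cv2.cvtColor(cv2.resize(np.hstack([a[120:270,80:230],s[90:240,140:290]]),None,fx=2.66,fy=2.66,interpolation=2),cv2.COLOR_RGB2BGR))"
```

```text
85 99.0
104 106.0
99 103.0
6 86.0
105 106.0
209 140 53 109.0
215 159 52 109.0
198 152 52 107.0
175 146 59 164.0
188 166 57 109.0
```

View pics/p8.png

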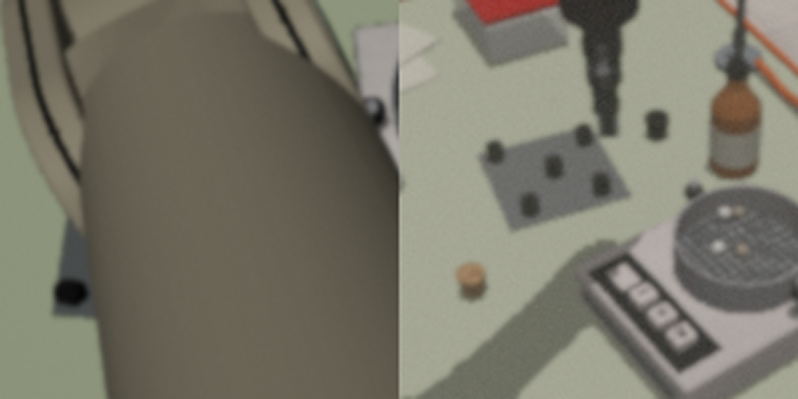

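Side view: all five blocks still on the mat, at right-panel (495,152), (584,135), (553,166), (601,184), (529,205), and the arm hides them from the top camera. I'll use the side view and compare.

```bash
cat >> h.py <<'E'
def sblocks():
    s=get_image('side'); gs=s.max(2).astype(int)
    for c,n,w in blobs(gs<82,20,250,(160,125,245,185)): print('side',c,n,w,onz('side',*c,15))
E
python3 -c "
from h import *
sblocks(); delta((577,249,60),-24)"
```

```text
side [236.5 136.5] 56 [ 6 10] [699.3 323.7  15. ]
side [209.2 141.1] 37 [7 7] [599.3 347.9  15. ]
side [175.6 147.1] 34 [6 7] [479.2 374.9  15. ]
side [197.8 152.5] 48 [7 8] [537.4 308.6  15. ]
side [215.5 159.1] 50 [7 9] [577.4 246.3  15. ]
side [188.8 166.8] 50 [7 9] [481.3 254.3  15. ]
t [ 0.041  0.151 -0.173] r [-0.01 -0.03  0.05] q [ 0.06  0.51 -0.44  1.8   0.27  0.9   0.65]
```

Call:
apply_moves --increments '[{"tx":0.013,"ty":0.047,"tz":0.0,"rx":0.0,"ry":0.0,"rz":0.0,"claw":0.05},{"tx":0.026,"ty":0.094,"tz":0.0,"rx":0.0,"ry":0.0,"rz":0.0,"claw":0.05},{"tx":0.041,"ty":0.13,"tz":-0.03,"rx":0.0,"ry":0.0,"rz":0.0,"claw":0.05},{"tx":0.041,"ty":0.15,"tz":-0.07,"rx":0.0,"ry":0.0,"rz":0.0,"claw":0.05},{"tx":0.041,"ty":0.15,"tz":-0.12,"rx":0.0,"ry":0.0,"rz":0.0,"claw":0.05},{"tx":0.041,"ty":0.15,"tz":-0.16,"rx":0.0,"ry":0.0,"rz":0.0,"claw":0.05},{"tx":0.041,"ty":0.15,"tz":-0.175,"rx":0.0,"ry":0.0,"rz":0.0,"claw":0.05},{"tx":0.041,"ty":0.15,"tz":-0.175,"rx":0.0,"ry":0.0,"rz":0.0,"claw":0.05}]'

```text
clock: 21.55
eef_pos: [575.9, 248.2, 56.4]
tool_rot: [-3.138, -0.006, 2.719]
force: [-0.1, -0.7, -0.1]
width: 50.3
```

```bash
python3 -c "
from h import *
delta((577.5,247.5,5),-24); s=get_image('side'); cv2.imwrite('pics/p9.png',cv2.cvtColor(cv2.resize(s[110:190,160:260],None,fx=5,fy=5,interpolation=2),cv2.COLOR_RGB2BGR))"
```

```text
t [ 0.002 -0.001 -0.051] r [ 0.01 -0.07  0.04] q [-0.25  0.84 -0.34  1.7   0.4   0.68  0.35]
```

View pics/p9.png

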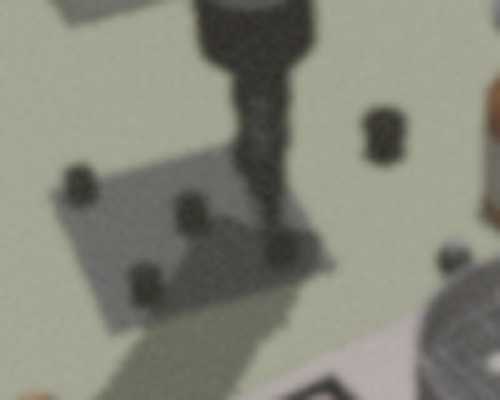

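The fingers are right above the block (crop (280,245)). Down, close, lift.

Call:
apply_moves --increments '[{"tx":0.001,"ty":-0.001,"tz":-0.03,"rx":0.0,"ry":0.0,"rz":0.0,"claw":0.05},{"tx":0.001,"ty":-0.001,"tz":-0.045,"rx":0.0,"ry":0.0,"rz":0.0,"claw":0.05},{"tx":0.001,"ty":-0.001,"tz":-0.05,"rx":0.0,"ry":0.0,"rz":0.0,"claw":0.05},{"tx":0.001,"ty":-0.001,"tz":-0.05,"rx":0.0,"ry":0.0,"rz":0.0,"claw":0.035},{"tx":0.001,"ty":-0.001,"tz":-0.05,"rx":0.0,"ry":0.0,"rz":0.0,"claw":0.025},{"tx":0.001,"ty":-0.001,"tz":-0.05,"rx":0.0,"ry":0.0,"rz":0.0,"claw":0.015},{"tx":0.001,"ty":-0.001,"tz":-0.05,"rx":0.0,"ry":0.0,"rz":0.0,"claw":0.015},{"tx":0.001,"ty":-0.001,"tz":-0.05,"rx":0.0,"ry":0.0,"rz":0.0,"claw":0.015},{"tx":0.001,"ty":-0.001,"tz":-0.03,"rx":0.0,"ry":0.0,"rz":0.0,"claw":0.015},{"tx":0.001,"ty":-0.001,"tz":0.01,"rx":0.0,"ry":0.0,"rz":0.0,"claw":0.015},{"tx":0.001,"ty":-0.001,"tz":0.06,"rx":0.0,"ry":0.0,"rz":0.0,"claw":0.015},{"tx":0.001,"ty":-0.001,"tz":0.11,"rx":0.0,"ry":0.0,"rz":0.0,"claw":0.015}]'

```text
clock: 22.8
eef_pos: [577.2, 249.2, 170.2]
tool_rot: [3.141, -0.004, 2.721]
force: [0.7, -0.3, -1.0]
width: 21.5
```

```bash
python3 -c "
from h import *
s=read_state(); print(s['eef_pos'],s['width'],s['force']); delta((650,30,160),-24); delta((650,30,95),-24)"
```

```text
[577.21520767 249.2491146  170.22679326] 21.45063613064112 [ 0.74550122 -0.30839405 -1.02088598]
t [ 0.073 -0.219 -0.01 ] r [-0.02 -0.04  0.02] q [-0.21  0.69 -0.41  1.63  0.33  0.89  0.41]
t [ 0.073 -0.219 -0.075] r [-0.02 -0.04  0.02] q [-0.21  0.69 -0.41  1.63  0.33  0.89  0.41]
```

Call:
apply_moves --increments '[{"tx":0.013,"ty":-0.045,"tz":0.0,"rx":0.0,"ry":0.0,"rz":0.0,"claw":0.015},{"tx":0.026,"ty":-0.09,"tz":0.0,"rx":0.0,"ry":0.0,"rz":0.0,"claw":0.015},{"tx":0.039,"ty":-0.135,"tz":0.0,"rx":0.0,"ry":0.0,"rz":0.0,"claw":0.015},{"tx":0.052,"ty":-0.18,"tz":0.0,"rx":0.0,"ry":0.0,"rz":0.0,"claw":0.015},{"tx":0.063,"ty":-0.216,"tz":0.0,"rx":0.0,"ry":0.0,"rz":0.0,"claw":0.015},{"tx":0.063,"ty":-0.216,"tz":-0.03,"rx":0.0,"ry":0.0,"rz":0.0,"claw":0.015},{"tx":0.063,"ty":-0.216,"tz":-0.06,"rx":0.0,"ry":0.0,"rz":0.0,"claw":0.015},{"tx":0.063,"ty":-0.216,"tz":-0.072,"rx":0.0,"ry":0.0,"rz":0.0,"claw":0.015},{"tx":0.063,"ty":-0.216,"tz":-0.072,"rx":0.0,"ry":0.0,"rz":0.0,"claw":0.015},{"tx":0.063,"ty":-0.216,"tz":-0.072,"rx":0.0,"ry":0.0,"rz":0.0,"claw":0.036},{"tx":0.063,"ty":-0.216,"tz":-0.072,"rx":0.0,"ry":0.0,"rz":0.0,"claw":0.036},{"tx":0.063,"ty":-0.216,"tz":-0.03,"rx":0.0,"ry":0.0,"rz":0.0,"claw":0.036}]'

```text
clock: 24.0
eef_pos: [637.4, 32.8, 135.3]
tool_rot: [-3.137, -0.011, 2.722]
force: [-0.7, -0.1, 0.0]
width: 35.7
```

```bash
python3 -c "
from h import *
s=read_state(); print(s['eef_pos'],s['width'],s['force']); sblocks(); delta((481.2,255.5,60),-24); delta((481.2,255.5,170),-24)"
```

```text
[637.38418976  32.84515249 135.31618217] 35.689611267062055 [-0.71762132 -0.0749955   0.0013655 ]
side [236.4 136.6] 56 [ 7 10] [698.7 323.3  15. ]
side [209.3 141.1] 34 [6 7] [599.6 347.7  15. ]
side [175.6 147.2] 33 [6 7] [479.  374.4  15. ]
side [197.8 152.7] 48 [7 8] [537.  307.6  15. ]
side [188.8 166.8] 49 [7 9] [481.3 254.3  15. ]
t [-0.162  0.221 -0.085] r [-0.03  0.05  0.01] q [ 0.14  0.74 -0.41  1.61  0.36  0.86  0.74]
t [-0.162  0.221  0.025] r [-0.03  0.05  0.01] q [ 0.14  0.74 -0.41  1.61  0.36  0.86  0.74]
```

Call:
apply_moves --increments '[{"tx":-0.01,"ty":0.01,"tz":0.04,"rx":0.0,"ry":0.0,"rz":0.0,"claw":0.05},{"tx":-0.038,"ty":0.053,"tz":0.04,"rx":0.0,"ry":0.0,"rz":0.0,"claw":0.05},{"tx":-0.066,"ty":0.093,"tz":0.04,"rx":0.0,"ry":0.0,"rz":0.0,"claw":0.05},{"tx":-0.094,"ty":0.133,"tz":0.04,"rx":0.0,"ry":0.0,"rz":0.0,"claw":0.05},{"tx":-0.122,"ty":0.172,"tz":0.03,"rx":0.0,"ry":0.0,"rz":0.0,"claw":0.05},{"tx":-0.146,"ty":0.205,"tz":0.01,"rx":0.0,"ry":0.0,"rz":0.0,"claw":0.05},{"tx":-0.159,"ty":0.222,"tz":-0.03,"rx":0.0,"ry":0.0,"rz":0.0,"claw":0.05},{"tx":-0.159,"ty":0.222,"tz":-0.06,"rx":0.0,"ry":0.0,"rz":0.0,"claw":0.05},{"tx":-0.159,"ty":0.222,"tz":-0.08,"rx":0.0,"ry":0.0,"rz":0.0,"claw":0.05},{"tx":-0.159,"ty":0.222,"tz":-0.08,"rx":0.0,"ry":0.0,"rz":0.0,"claw":0.05}]'

```text
clock: 25.05
eef_pos: [480.7, 255.4, 57.4]
tool_rot: [-3.14, -0.004, 2.722]
force: [-0.5, -0.5, 0.6]
width: 50.1
```

```bash
python3 -c "
from h import *
s=read_state(); print(s['eef_pos'],s['width'],s['force']); delta((481.2,255.5,6),-24)"
```

```text
[480.69019639 255.41828493  57.43208211] 50.07573855938214 [-0.46712773 -0.48279114  0.56225373]
t [ 0.001  0.    -0.051] r [-0.   -0.05  0.  ] q [-0.34  0.75 -0.31  1.94  0.43  0.52  0.2 ]
```

Call:
apply_moves --increments '[{"tx":0.0,"ty":0.0,"tz":-0.03,"rx":0.0,"ry":0.0,"rz":0.0,"claw":0.05},{"tx":0.0,"ty":0.0,"tz":-0.045,"rx":0.0,"ry":0.0,"rz":0.0,"claw":0.05},{"tx":0.0,"ty":0.0,"tz":-0.051,"rx":0.0,"ry":0.0,"rz":0.0,"claw":0.05},{"tx":0.0,"ty":0.0,"tz":-0.051,"rx":0.0,"ry":0.0,"rz":0.0,"claw":0.035},{"tx":0.0,"ty":0.0,"tz":-0.051,"rx":0.0,"ry":0.0,"rz":0.0,"claw":0.025},{"tx":0.0,"ty":0.0,"tz":-0.051,"rx":0.0,"ry":0.0,"rz":0.0,"claw":0.015},{"tx":0.0,"ty":0.0,"tz":-0.051,"rx":0.0,"ry":0.0,"rz":0.0,"claw":0.015},{"tx":0.0,"ty":0.0,"tz":-0.051,"rx":0.0,"ry":0.0,"rz":0.0,"claw":0.015},{"tx":0.0,"ty":0.0,"tz":-0.03,"rx":0.0,"ry":0.0,"rz":0.0,"claw":0.015},{"tx":0.0,"ty":0.0,"tz":0.01,"rx":0.0,"ry":0.0,"rz":0.0,"claw":0.015},{"tx":0.0,"ty":0.0,"tz":0.06,"rx":0.0,"ry":0.0,"rz":0.0,"claw":0.015},{"tx":0.0,"ty":0.0,"tz":0.11,"rx":0.0,"ry":0.0,"rz":0.0,"claw":0.015}]'

```text
clock: 26.25
eef_pos: [481.4, 255.2, 170.8]
tool_rot: [3.141, -0.003, 2.721]
force: [1.8, 0.5, 0.5]
width: 21.7
```

Call:
apply_moves --increments '[{"tx":0.021,"ty":-0.04,"tz":0.0,"rx":0.0,"ry":0.0,"rz":0.0,"claw":0.015},{"tx":0.042,"ty":-0.081,"tz":0.0,"rx":0.0,"ry":0.0,"rz":0.0,"claw":0.015},{"tx":0.063,"ty":-0.122,"tz":0.0,"rx":0.0,"ry":0.0,"rz":0.0,"claw":0.015},{"tx":0.084,"ty":-0.163,"tz":0.0,"rx":0.0,"ry":0.0,"rz":0.0,"claw":0.015},{"tx":0.105,"ty":-0.204,"tz":0.0,"rx":0.0,"ry":0.0,"rz":0.0,"claw":0.015},{"tx":0.128,"ty":-0.246,"tz":0.0,"rx":0.0,"ry":0.0,"rz":0.0,"claw":0.015},{"tx":0.128,"ty":-0.246,"tz":-0.02,"rx":0.0,"ry":0.0,"rz":0.0,"claw":0.015},{"tx":0.128,"ty":-0.246,"tz":-0.055,"rx":0.0,"ry":0.0,"rz":0.0,"claw":0.015},{"tx":0.128,"ty":-0.246,"tz":-0.067,"rx":0.0,"ry":0.0,"rz":0.0,"claw":0.015},{"tx":0.128,"ty":-0.246,"tz":-0.067,"rx":0.0,"ry":0.0,"rz":0.0,"claw":0.036},{"tx":0.128,"ty":-0.246,"tz":-0.067,"rx":0.0,"ry":0.0,"rz":0.0,"claw":0.036},{"tx":0.128,"ty":-0.246,"tz":-0.03,"rx":0.0,"ry":0.0,"rz":0.0,"claw":0.036}]'

```text
clock: 27.45
eef_pos: [607.1, 9.4, 136.5]
tool_rot: [-3.139, -0.009, 2.722]
force: [0.1, 0.0, -0.2]
width: 35.8
```

```bash
python3 -c "
from h import *
s=read_state(); print(s['eef_pos'],s['width'],s['force']); sblocks(); delta((537.7,310.3,60),-24)"
```

```text
[607.13897335   9.3822849  136.53622937] 35.80038536241425 [ 0.09414541  0.02106185 -0.24269625]
side [236.4 136.5] 57 [ 7 10] [699.  323.9  15. ]
side [209.3 141.1] 34 [6 7] [599.6 347.7  15. ]
side [175.8 147.3] 30 [5 7] [479.5 373.5  15. ]
side [197.8 152.5] 44 [7 8] [537.4 308.6  15. ]
t [-0.075  0.3   -0.085] r [-0.03  0.05  0.01] q [ 0.2   0.7  -0.42  1.71  0.37  0.81  0.75]
```

Call:
apply_moves --increments '[{"tx":0.0,"ty":0.01,"tz":0.035,"rx":0.0,"ry":0.0,"rz":0.0,"claw":0.05},{"tx":-0.013,"ty":0.054,"tz":0.035,"rx":0.0,"ry":0.0,"rz":0.0,"claw":0.05},{"tx":-0.024,"ty":0.1,"tz":0.035,"rx":0.0,"ry":0.0,"rz":0.0,"claw":0.05},{"tx":-0.035,"ty":0.146,"tz":0.035,"rx":0.0,"ry":0.0,"rz":0.0,"claw":0.05},{"tx":-0.046,"ty":0.192,"tz":0.03,"rx":0.0,"ry":0.0,"rz":0.0,"claw":0.05},{"tx":-0.057,"ty":0.238,"tz":0.02,"rx":0.0,"ry":0.0,"rz":0.0,"claw":0.05},{"tx":-0.066,"ty":0.278,"tz":0.0,"rx":0.0,"ry":0.0,"rz":0.0,"claw":0.05},{"tx":-0.071,"ty":0.301,"tz":-0.03,"rx":0.0,"ry":0.0,"rz":0.0,"claw":0.05},{"tx":-0.071,"ty":0.301,"tz":-0.06,"rx":0.0,"ry":0.0,"rz":0.0,"claw":0.05},{"tx":-0.071,"ty":0.301,"tz":-0.08,"rx":0.0,"ry":0.0,"rz":0.0,"claw":0.05},{"tx":-0.071,"ty":0.301,"tz":-0.08,"rx":0.0,"ry":0.0,"rz":0.0,"claw":0.05}]'

```text
clock: 28.6
eef_pos: [537.5, 310.4, 57.6]
tool_rot: [-3.14, -0.004, 2.722]
force: [0.1, -1.4, 0.4]
width: 50.4
```

Call:
apply_moves --increments '[{"tx":0.0,"ty":0.0,"tz":-0.03,"rx":0.0,"ry":0.0,"rz":0.0,"claw":0.05},{"tx":0.0,"ty":0.0,"tz":-0.045,"rx":0.0,"ry":0.0,"rz":0.0,"claw":0.05},{"tx":0.0,"ty":0.0,"tz":-0.051,"rx":0.0,"ry":0.0,"rz":0.0,"claw":0.05},{"tx":0.0,"ty":0.0,"tz":-0.051,"rx":0.0,"ry":0.0,"rz":0.0,"claw":0.035},{"tx":0.0,"ty":0.0,"tz":-0.051,"rx":0.0,"ry":0.0,"rz":0.0,"claw":0.025},{"tx":0.0,"ty":0.0,"tz":-0.051,"rx":0.0,"ry":0.0,"rz":0.0,"claw":0.015},{"tx":0.0,"ty":0.0,"tz":-0.051,"rx":0.0,"ry":0.0,"rz":0.0,"claw":0.015},{"tx":0.0,"ty":0.0,"tz":-0.051,"rx":0.0,"ry":0.0,"rz":0.0,"claw":0.015},{"tx":0.0,"ty":0.0,"tz":-0.03,"rx":0.0,"ry":0.0,"rz":0.0,"claw":0.015},{"tx":0.0,"ty":0.0,"tz":0.01,"rx":0.0,"ry":0.0,"rz":0.0,"claw":0.015},{"tx":0.0,"ty":0.0,"tz":0.06,"rx":0.0,"ry":0.0,"rz":0.0,"claw":0.015},{"tx":0.0,"ty":0.0,"tz":0.11,"rx":0.0,"ry":0.0,"rz":0.0,"claw":0.015}]'

```text
clock: 29.8
eef_pos: [538.3, 310.1, 170.2]
tool_rot: [3.141, -0.004, 2.721]
force: [1.0, 0.9, -0.5]
width: 21.9
```

```bash
python3 -c "
from h import *
s=read_state(); print(s['eef_pos'],s['width'],s['force']); sblocks(); delta((621,-27,100),-24)"
```

```text
[538.28090323 310.10940863 170.23289743] 21.886948564120555 [ 0.9652895   0.8549399  -0.47819196]
side [236.5 136.6] 55 [ 6 10] [699.1 323.1  15. ]
side [209.1 141.1] 35 [7 7] [599. 348.  15.]
side [175.8 147.4] 37 [7 8] [479.3 372.9  15. ]
t [ 0.079 -0.341 -0.079] r [-0.11  0.1   0.02] q [-0.31  0.68 -0.42  1.64  0.34  0.88  0.29]
```

Call:
apply_moves --increments '[{"tx":0.012,"ty":-0.048,"tz":0.0,"rx":0.0,"ry":0.0,"rz":0.0,"claw":0.015},{"tx":0.024,"ty":-0.096,"tz":0.0,"rx":0.0,"ry":0.0,"rz":0.0,"claw":0.015},{"tx":0.036,"ty":-0.144,"tz":0.0,"rx":0.0,"ry":0.0,"rz":0.0,"claw":0.015},{"tx":0.048,"ty":-0.192,"tz":0.0,"rx":0.0,"ry":0.0,"rz":0.0,"claw":0.015},{"tx":0.06,"ty":-0.24,"tz":0.0,"rx":0.0,"ry":0.0,"rz":0.0,"claw":0.015},{"tx":0.071,"ty":-0.288,"tz":0.0,"rx":0.0,"ry":0.0,"rz":0.0,"claw":0.015},{"tx":0.083,"ty":-0.335,"tz":0.0,"rx":0.0,"ry":0.0,"rz":0.0,"claw":0.015},{"tx":0.083,"ty":-0.337,"tz":-0.03,"rx":0.0,"ry":0.0,"rz":0.0,"claw":0.015},{"tx":0.083,"ty":-0.337,"tz":-0.067,"rx":0.0,"ry":0.0,"rz":0.0,"claw":0.015},{"tx":0.083,"ty":-0.337,"tz":-0.067,"rx":0.0,"ry":0.0,"rz":0.0,"claw":0.036},{"tx":0.083,"ty":-0.337,"tz":-0.067,"rx":0.0,"ry":0.0,"rz":0.0,"claw":0.036},{"tx":0.083,"ty":-0.337,"tz":-0.03,"rx":0.0,"ry":0.0,"rz":0.0,"claw":0.036}]'

```text
clock: 31.05
eef_pos: [619.3, -26.1, 136.5]
tool_rot: [-3.14, -0.009, 2.722]
force: [0.1, -0.9, -0.1]
width: 36.3
```

Call:
apply_moves --increments '[{"tx":0.0,"ty":0.01,"tz":0.035,"rx":0.0,"ry":0.0,"rz":0.0,"claw":0.05},{"tx":-0.004,"ty":0.055,"tz":0.035,"rx":0.0,"ry":0.0,"rz":0.0,"claw":0.05},{"tx":-0.007,"ty":0.103,"tz":0.035,"rx":0.0,"ry":0.0,"rz":0.0,"claw":0.05},{"tx":-0.01,"ty":0.151,"tz":0.035,"rx":0.0,"ry":0.0,"rz":0.0,"claw":0.05},{"tx":-0.013,"ty":0.199,"tz":0.035,"rx":0.0,"ry":0.0,"rz":0.0,"claw":0.05},{"tx":-0.016,"ty":0.247,"tz":0.035,"rx":0.0,"ry":0.0,"rz":0.0,"claw":0.05},{"tx":-0.018,"ty":0.295,"tz":0.03,"rx":0.0,"ry":0.0,"rz":0.0,"claw":0.05},{"tx":-0.02,"ty":0.34,"tz":0.015,"rx":0.0,"ry":0.0,"rz":0.0,"claw":0.05},{"tx":-0.021,"ty":0.378,"tz":-0.01,"rx":0.0,"ry":0.0,"rz":0.0,"claw":0.05},{"tx":-0.021,"ty":0.378,"tz":-0.05,"rx":0.0,"ry":0.0,"rz":0.0,"claw":0.05},{"tx":-0.021,"ty":0.378,"tz":-0.08,"rx":0.0,"ry":0.0,"rz":0.0,"claw":0.05},{"tx":-0.021,"ty":0.378,"tz":-0.08,"rx":0.0,"ry":0.0,"rz":0.0,"claw":0.05}]'

```text
clock: 32.25
eef_pos: [598.3, 351.0, 56.3]
tool_rot: [-3.137, -0.006, 2.723]
force: [-0.4, 0.1, -0.2]
width: 49.8
```

```bash
python3 -c "
from h import *
s=read_state(); print(s['eef_pos'],s['width'],s['force']); delta((600,351.5,6),-24)
a=get_image('top')[110:260,70:330];s=get_image('side')[100:210,155:345]
cv2.imwrite('pics/p10.png',cv2.cvtColor(cv2.resize(s,None,fx=4,fy=4,interpolation=2),cv2.COLOR_RGB2BGR))"
```

```text
[598.28888128 350.96591688  56.30366332] 49.783573148039416 [-0.41787383  0.1195486  -0.19878761]
t [ 0.002  0.001 -0.05 ] r [ 0.02 -0.08 -0.  ] q [-0.37  0.92 -0.37  1.49  0.4   0.81  0.27]
```

View pics/p10.png

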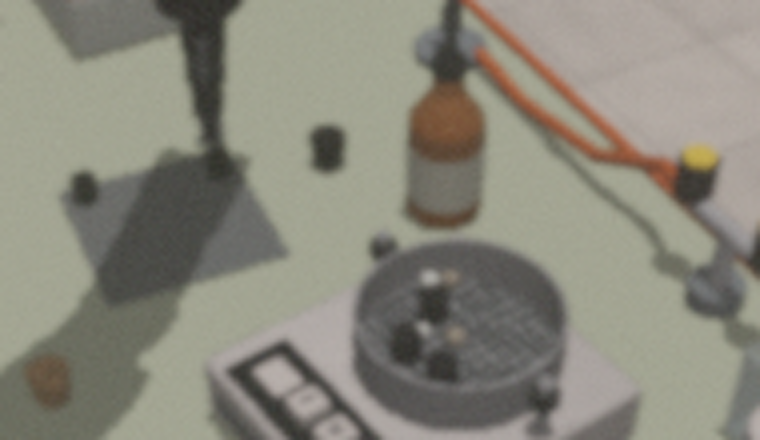

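Three blocks and the pebbles are in the sieve (crop (433,300), (405,342), (443,365)). The fingers are over the fourth at (220,165).

Call:
apply_moves --increments '[{"tx":0.001,"ty":0.0,"tz":-0.03,"rx":0.0,"ry":0.0,"rz":0.0,"claw":0.05},{"tx":0.001,"ty":0.0,"tz":-0.045,"rx":0.0,"ry":0.0,"rz":0.0,"claw":0.05},{"tx":0.001,"ty":0.0,"tz":-0.051,"rx":0.0,"ry":0.0,"rz":0.0,"claw":0.05},{"tx":0.001,"ty":0.0,"tz":-0.051,"rx":0.0,"ry":0.0,"rz":0.0,"claw":0.035},{"tx":0.001,"ty":0.0,"tz":-0.051,"rx":0.0,"ry":0.0,"rz":0.0,"claw":0.025},{"tx":0.001,"ty":0.0,"tz":-0.051,"rx":0.0,"ry":0.0,"rz":0.0,"claw":0.015},{"tx":0.001,"ty":0.0,"tz":-0.051,"rx":0.0,"ry":0.0,"rz":0.0,"claw":0.015},{"tx":0.001,"ty":0.0,"tz":-0.051,"rx":0.0,"ry":0.0,"rz":0.0,"claw":0.015},{"tx":0.001,"ty":0.0,"tz":-0.03,"rx":0.0,"ry":0.0,"rz":0.0,"claw":0.015},{"tx":0.001,"ty":0.0,"tz":0.01,"rx":0.0,"ry":0.0,"rz":0.0,"claw":0.015},{"tx":0.001,"ty":0.0,"tz":0.06,"rx":0.0,"ry":0.0,"rz":0.0,"claw":0.015},{"tx":0.001,"ty":0.0,"tz":0.11,"rx":0.0,"ry":0.0,"rz":0.0,"claw":0.015}]'

```text
clock: 33.55
eef_pos: [601.2, 351.1, 170.0]
tool_rot: [-3.141, -0.004, 2.721]
force: [1.6, 1.0, -0.1]
width: 21.9
```

Call:
apply_moves --increments '[{"tx":0.007,"ty":-0.046,"tz":0.0,"rx":0.0,"ry":0.0,"rz":0.0,"claw":0.015},{"tx":0.014,"ty":-0.092,"tz":0.0,"rx":0.0,"ry":0.0,"rz":0.0,"claw":0.015},{"tx":0.021,"ty":-0.138,"tz":0.0,"rx":0.0,"ry":0.0,"rz":0.0,"claw":0.015},{"tx":0.028,"ty":-0.184,"tz":0.0,"rx":0.0,"ry":0.0,"rz":0.0,"claw":0.015},{"tx":0.035,"ty":-0.23,"tz":0.0,"rx":0.0,"ry":0.0,"rz":0.0,"claw":0.015},{"tx":0.043,"ty":-0.276,"tz":0.0,"rx":0.0,"ry":0.0,"rz":0.0,"claw":0.015},{"tx":0.051,"ty":-0.325,"tz":0.0,"rx":0.0,"ry":0.0,"rz":0.0,"claw":0.015},{"tx":0.059,"ty":-0.37,"tz":0.0,"rx":0.0,"ry":0.0,"rz":0.0,"claw":0.015},{"tx":0.06,"ty":-0.378,"tz":0.0,"rx":0.0,"ry":0.0,"rz":0.0,"claw":0.015}]'

```text
clock: 34.45
eef_pos: [662.2, -36.6, 168.1]
tool_rot: [-3.137, -0.001, 2.711]
force: [-0.1, 0.4, -0.8]
width: 21.7
```

```bash
python3 -c "
from h import *
s=read_state(); print(s['eef_pos'],s['width'],s['force']); sblocks(); delta((660,-26,101),-24)"
```

```text
[662.21002491 -36.58729012 168.13128374] 21.726005847739152 [-0.1479616   0.41577876 -0.76211994]
side [236.5 136.6] 55 [ 6 10] [699.1 323.1  15. ]
side [175.7 147.2] 32 [6 7] [479.4 374.2  15. ]
t [-0.002  0.008 -0.067] r [ 0.03 -0.03  0.12] q [ 0.26  0.75 -0.44  1.53  0.37  0.95  0.85]
```

Call:
apply_moves --increments '[{"tx":0.0,"ty":0.0,"tz":-0.03,"rx":0.0,"ry":0.0,"rz":0.0,"claw":0.015},{"tx":0.0,"ty":0.0,"tz":-0.06,"rx":0.0,"ry":0.0,"rz":0.0,"claw":0.015},{"tx":0.0,"ty":0.0,"tz":-0.067,"rx":0.0,"ry":0.0,"rz":0.0,"claw":0.015},{"tx":0.0,"ty":0.0,"tz":-0.067,"rx":0.0,"ry":0.0,"rz":0.0,"claw":0.036},{"tx":0.0,"ty":0.0,"tz":-0.067,"rx":0.0,"ry":0.0,"rz":0.0,"claw":0.036},{"tx":0.0,"ty":0.0,"tz":-0.03,"rx":0.0,"ry":0.0,"rz":0.0,"claw":0.036},{"tx":0.0,"ty":0.0,"tz":0.0,"rx":0.0,"ry":0.0,"rz":0.0,"claw":0.05},{"tx":-0.018,"ty":0.04,"tz":0.0,"rx":0.0,"ry":0.0,"rz":0.0,"claw":0.05},{"tx":-0.036,"ty":0.081,"tz":0.0,"rx":0.0,"ry":0.0,"rz":0.0,"claw":0.05},{"tx":-0.054,"ty":0.122,"tz":0.0,"rx":0.0,"ry":0.0,"rz":0.0,"claw":0.05},{"tx":-0.072,"ty":0.163,"tz":0.0,"rx":0.0,"ry":0.0,"rz":0.0,"claw":0.05},{"tx":-0.09,"ty":0.204,"tz":0.0,"rx":0.0,"ry":0.0,"rz":0.0,"claw":0.05}]'

```text
clock: 35.7
eef_pos: [571.8, 179.7, 170.8]
tool_rot: [3.138, -0.0, 2.721]
force: [0.7, -0.6, -0.1]
width: 50.5
```

Call:
apply_moves --increments '[{"tx":-0.018,"ty":0.04,"tz":0.0,"rx":0.0,"ry":0.0,"rz":0.0,"claw":0.05},{"tx":-0.036,"ty":0.08,"tz":0.0,"rx":0.0,"ry":0.0,"rz":0.0,"claw":0.05},{"tx":-0.054,"ty":0.12,"tz":0.0,"rx":0.0,"ry":0.0,"rz":0.0,"claw":0.05},{"tx":-0.072,"ty":0.16,"tz":0.0,"rx":0.0,"ry":0.0,"rz":0.0,"claw":0.05},{"tx":-0.09,"ty":0.2,"tz":0.0,"rx":0.0,"ry":0.0,"rz":0.0,"claw":0.05},{"tx":-0.09,"ty":0.2,"tz":-0.03,"rx":0.0,"ry":0.0,"rz":0.0,"claw":0.05},{"tx":-0.09,"ty":0.2,"tz":-0.07,"rx":0.0,"ry":0.0,"rz":0.0,"claw":0.05},{"tx":-0.09,"ty":0.2,"tz":-0.11,"rx":0.0,"ry":0.0,"rz":0.0,"claw":0.05},{"tx":-0.09,"ty":0.2,"tz":-0.11,"rx":0.0,"ry":0.0,"rz":0.0,"claw":0.05}]'

```text
clock: 36.6
eef_pos: [479.3, 375.6, 55.4]
tool_rot: [-3.135, -0.006, 2.722]
force: [-0.1, -0.8, -0.9]
width: 49.8
```

```bash
python3 -c "
from h import *
s=read_state(); print(s['eef_pos'],s['width'],s['force']); delta((479.7,376,6),-24); sblocks()
s=get_image('side')[100:210,155:345]
cv2.imwrite('pics/p11.png',cv2.cvtColor(cv2.resize(s,None,fx=4,fy=4,interpolation=2),cv2.COLOR_RGB2BGR))"
```

```text
[479.29961017 375.59996454  55.427284  ] 49.82788165710424 [-0.05810111 -0.77964835 -0.85191516]
t [ 0.     0.    -0.049] r [ 0.04 -0.09  0.01] q [-0.5   0.82 -0.35  1.75  0.42  0.65  0.07]
side [236.5 136.7] 54 [ 6 10] [698.8 322.6  15. ]
```

View pics/p11.png

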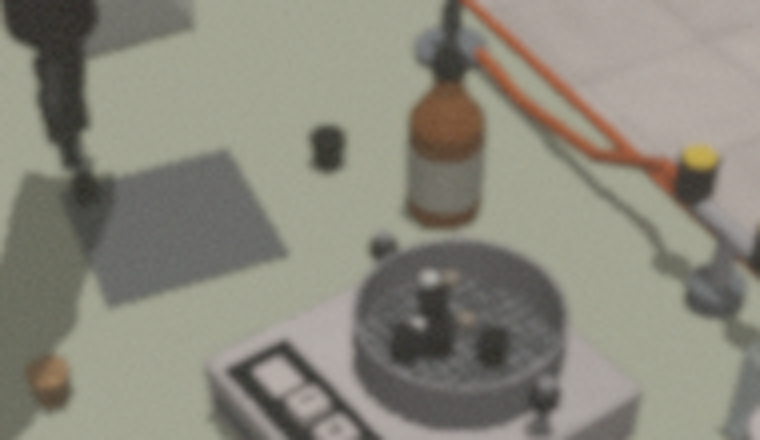

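Four blocks are in the sieve. Picking the fifth at crop (85,187).

Call:
apply_moves --increments '[{"tx":0.0,"ty":0.0,"tz":-0.03,"rx":0.0,"ry":0.0,"rz":0.0,"claw":0.05},{"tx":0.0,"ty":0.0,"tz":-0.045,"rx":0.0,"ry":0.0,"rz":0.0,"claw":0.05},{"tx":0.0,"ty":0.0,"tz":-0.05,"rx":0.0,"ry":0.0,"rz":0.0,"claw":0.05},{"tx":0.0,"ty":0.0,"tz":-0.05,"rx":0.0,"ry":0.0,"rz":0.0,"claw":0.035},{"tx":0.0,"ty":0.0,"tz":-0.05,"rx":0.0,"ry":0.0,"rz":0.0,"claw":0.025},{"tx":0.0,"ty":0.0,"tz":-0.05,"rx":0.0,"ry":0.0,"rz":0.0,"claw":0.015},{"tx":0.0,"ty":0.0,"tz":-0.05,"rx":0.0,"ry":0.0,"rz":0.0,"claw":0.015},{"tx":0.0,"ty":0.0,"tz":-0.05,"rx":0.0,"ry":0.0,"rz":0.0,"claw":0.015},{"tx":0.0,"ty":0.0,"tz":-0.03,"rx":0.0,"ry":0.0,"rz":0.0,"claw":0.015},{"tx":0.0,"ty":0.0,"tz":0.01,"rx":0.0,"ry":0.0,"rz":0.0,"claw":0.015},{"tx":0.0,"ty":0.0,"tz":0.06,"rx":0.0,"ry":0.0,"rz":0.0,"claw":0.015},{"tx":0.0,"ty":0.0,"tz":0.113,"rx":0.0,"ry":0.0,"rz":0.0,"claw":0.015}]'

```text
clock: 37.9
eef_pos: [481.3, 377.1, 170.3]
tool_rot: [3.141, -0.004, 2.721]
force: [0.6, 0.2, -0.2]
width: 21.8
```

Call:
apply_moves --increments '[{"tx":0.02,"ty":-0.039,"tz":0.0,"rx":0.0,"ry":0.0,"rz":0.0,"claw":0.015},{"tx":0.04,"ty":-0.078,"tz":0.0,"rx":0.0,"ry":0.0,"rz":0.0,"claw":0.015},{"tx":0.06,"ty":-0.117,"tz":0.0,"rx":0.0,"ry":0.0,"rz":0.0,"claw":0.015},{"tx":0.08,"ty":-0.156,"tz":0.0,"rx":0.0,"ry":0.0,"rz":0.0,"claw":0.015},{"tx":0.1,"ty":-0.195,"tz":0.0,"rx":0.0,"ry":0.0,"rz":0.0,"claw":0.015},{"tx":0.12,"ty":-0.235,"tz":0.0,"rx":0.0,"ry":0.0,"rz":0.0,"claw":0.015},{"tx":0.14,"ty":-0.275,"tz":0.0,"rx":0.0,"ry":0.0,"rz":0.0,"claw":0.015},{"tx":0.16,"ty":-0.315,"tz":0.0,"rx":0.0,"ry":0.0,"rz":0.0,"claw":0.015},{"tx":0.18,"ty":-0.352,"tz":0.0,"rx":0.0,"ry":0.0,"rz":0.0,"claw":0.015},{"tx":0.188,"ty":-0.367,"tz":0.0,"rx":0.0,"ry":0.0,"rz":0.0,"claw":0.015},{"tx":0.188,"ty":-0.367,"tz":0.0,"rx":0.0,"ry":0.0,"rz":0.0,"claw":0.015}]'

```text
clock: 39.0
eef_pos: [670.6, 6.3, 168.4]
tool_rot: [-3.141, -0.002, 2.715]
force: [-0.8, 0.6, -0.6]
width: 21.4
```

```bash
python3 -c "
from h import *
s=read_state(); print(s['eef_pos'],s['width'],s['force']); delta((668,8,101),-24)"
```

```text
[670.5902916    6.254255   168.36172008] 21.42719505502466 [-0.76532066  0.62406959 -0.6452464 ]
t [-0.003  0.002 -0.067] r [-0.   -0.02  0.09] q [ 0.2   0.76 -0.44  1.51  0.37  0.96  0.79]
```

Call:
apply_moves --increments '[{"tx":0.0,"ty":0.0,"tz":-0.03,"rx":0.0,"ry":0.0,"rz":0.0,"claw":0.015},{"tx":0.0,"ty":0.0,"tz":-0.06,"rx":0.0,"ry":0.0,"rz":0.0,"claw":0.015},{"tx":0.0,"ty":0.0,"tz":-0.067,"rx":0.0,"ry":0.0,"rz":0.0,"claw":0.015},{"tx":0.0,"ty":0.0,"tz":-0.067,"rx":0.0,"ry":0.0,"rz":0.0,"claw":0.036},{"tx":0.0,"ty":0.0,"tz":-0.067,"rx":0.0,"ry":0.0,"rz":0.0,"claw":0.036},{"tx":0.0,"ty":0.0,"tz":-0.03,"rx":0.0,"ry":0.0,"rz":0.0,"claw":0.036},{"tx":0.0,"ty":0.0,"tz":0.015,"rx":0.0,"ry":0.0,"rz":0.0,"claw":0.036},{"tx":-0.03,"ty":-0.015,"tz":0.03,"rx":0.0,"ry":0.0,"rz":0.0,"claw":0.0},{"tx":-0.07,"ty":-0.035,"tz":0.03,"rx":0.0,"ry":0.0,"rz":0.0,"claw":0.0},{"tx":-0.11,"ty":-0.06,"tz":0.03,"rx":0.0,"ry":0.0,"rz":0.0,"claw":0.0},{"tx":-0.143,"ty":-0.079,"tz":0.03,"rx":0.0,"ry":0.0,"rz":0.0,"claw":0.0},{"tx":-0.143,"ty":-0.079,"tz":0.03,"rx":0.0,"ry":0.0,"rz":0.0,"claw":0.0}]'

```text
clock: 40.2
eef_pos: [522.2, -72.3, 200.0]
tool_rot: [-3.137, -0.004, 2.717]
force: [0.2, -0.5, 0.2]
width: -0.1
```

```bash
python3 -c "
from h import *
s=read_state(); print(s['eef_pos'],s['width'],s['force']); delta((525,-70,92),-90);delta((525,-70,92),7);
s=get_image('side')[110:235,190:340]
cv2.imwrite('pics/p12.png',cv2.cvtColor(cv2.resize(s,None,fx=5,fy=4.8,interpolation=2),cv2.COLOR_RGB2BGR))"
```

```text
[522.2321904  -72.28613954 200.00464469] -0.10742584080281342 [ 0.19845897 -0.51454346  0.16035994]
t [ 0.003  0.002 -0.108] r [-1.000e-02 -7.000e-02 -1.313e+01] q [ 0.41  0.53 -0.49  1.88  0.34  0.81  0.89]
t [ 0.003  0.002 -0.108] r [ 0.04 -0.05  6.27] q [ 0.41  0.53 -0.49  1.88  0.34  0.81  0.89]
```

View pics/p12.png

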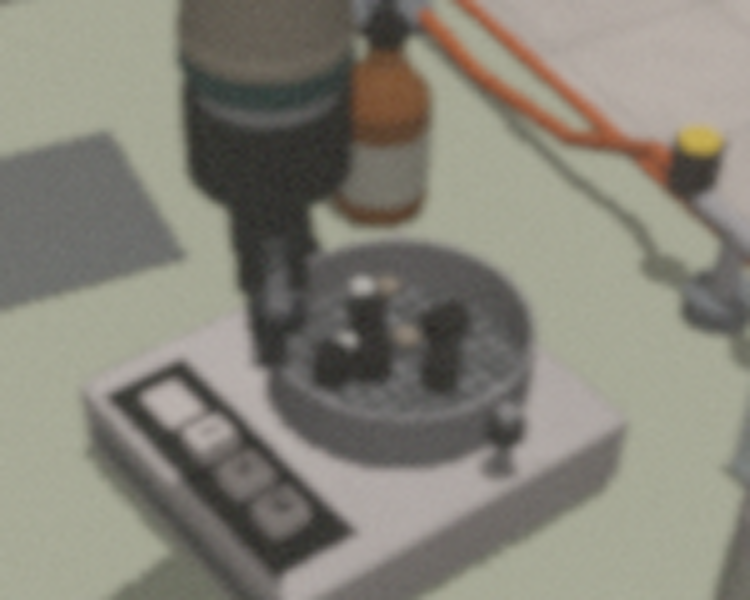

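All five blocks and four pebbles are in the sieve. Turning the jaws along the key's length and pressing the fast key.

Call:
apply_moves --increments '[{"tx":0.001,"ty":0.001,"tz":0.0,"rx":0.0,"ry":0.0,"rz":-1.5,"claw":0.0},{"tx":0.001,"ty":0.001,"tz":-0.01,"rx":0.0,"ry":0.0,"rz":-3.0,"claw":0.0},{"tx":0.001,"ty":0.001,"tz":-0.02,"rx":0.0,"ry":0.0,"rz":-4.5,"claw":0.0},{"tx":0.001,"ty":0.001,"tz":-0.03,"rx":0.0,"ry":0.0,"rz":-6.0,"claw":0.0},{"tx":0.001,"ty":0.001,"tz":-0.04,"rx":0.0,"ry":0.0,"rz":-7.5,"claw":0.0},{"tx":0.001,"ty":0.001,"tz":-0.05,"rx":0.0,"ry":0.0,"rz":-9.0,"claw":0.0},{"tx":0.001,"ty":0.001,"tz":-0.06,"rx":0.0,"ry":0.0,"rz":-10.5,"claw":0.0},{"tx":0.001,"ty":0.001,"tz":-0.07,"rx":0.0,"ry":0.0,"rz":-11.7,"claw":0.0},{"tx":0.001,"ty":0.001,"tz":-0.09,"rx":0.0,"ry":0.0,"rz":-11.7,"claw":0.0},{"tx":0.001,"ty":0.001,"tz":-0.1,"rx":0.0,"ry":0.0,"rz":-11.7,"claw":0.0},{"tx":0.001,"ty":0.001,"tz":-0.105,"rx":0.0,"ry":0.0,"rz":-11.7,"claw":0.0},{"tx":0.001,"ty":0.001,"tz":-0.105,"rx":0.0,"ry":0.0,"rz":-11.7,"claw":0.0}]'

```text
clock: 41.45
eef_pos: [528.2, -67.0, 93.4]
tool_rot: [3.141, -0.004, 1.701]
force: [-0.3, 0.4, 0.8]
width: -0.2
```

```bash
python3 -c "
from h import *
s=read_state(); print(s['eef_pos'],s['width'],s['force']); delta((525,-70,69.5),-83)"
```

```text
[528.1798847  -67.0126022   93.43820345] -0.2223316300148532 [-0.26604671  0.41128809  0.77664068]
t [-0.003 -0.003 -0.024] r [-0.04  0.   -0.09] q [ 0.17  0.67 -0.15  1.96  0.17  0.52  0.04]
```

Call:
apply_moves --increments '[{"tx":-0.003,"ty":-0.003,"tz":-0.005,"rx":0.0,"ry":0.0,"rz":0.0,"claw":0.0},{"tx":-0.003,"ty":-0.003,"tz":-0.011,"rx":0.0,"ry":0.0,"rz":0.0,"claw":0.0},{"tx":-0.003,"ty":-0.003,"tz":-0.016,"rx":0.0,"ry":0.0,"rz":0.0,"claw":0.0},{"tx":-0.003,"ty":-0.003,"tz":-0.02,"rx":0.0,"ry":0.0,"rz":0.0,"claw":0.0},{"tx":-0.003,"ty":-0.003,"tz":-0.023,"rx":0.0,"ry":0.0,"rz":0.0,"claw":0.0},{"tx":-0.003,"ty":-0.003,"tz":-0.024,"rx":0.0,"ry":0.0,"rz":0.0,"claw":0.0},{"tx":-0.003,"ty":-0.003,"tz":-0.024,"rx":0.0,"ry":0.0,"rz":0.0,"claw":0.0}]'

```text
clock: 42.15
eef_pos: [524.6, -70.7, 71.0]
tool_rot: [3.141, -0.003, 1.7]
force: [-2.8, 0.5, 16.6]
width: 0.2
```

```bash
python3 st.py
```

```text
clock 42.15
qpos [ 0.171  0.702 -0.133  1.983  0.185  0.468  0.033]
eef_pos [524.643 -70.682  70.952]
tool_rot [ 3.141e+00 -3.000e-03  1.700e+00]
force [-2.847  0.48  16.569]
width 0.189
```

Key home (z = 71.0, 16.6 N). Retreating clear and checking.

Call:
apply_moves --increments '[{"tx":0.0,"ty":0.0,"tz":0.03,"rx":0.0,"ry":0.0,"rz":0.0,"claw":0.0},{"tx":0.0,"ty":0.0,"tz":0.08,"rx":0.0,"ry":0.0,"rz":0.0,"claw":0.0},{"tx":0.0,"ty":0.0,"tz":0.13,"rx":0.0,"ry":0.0,"rz":0.0,"claw":0.0},{"tx":0.0,"ty":0.0,"tz":0.18,"rx":0.0,"ry":0.0,"rz":0.0,"claw":0.0},{"tx":-0.02,"ty":0.045,"tz":0.18,"rx":0.0,"ry":0.0,"rz":0.0,"claw":0.0},{"tx":-0.03,"ty":0.09,"tz":0.18,"rx":0.0,"ry":0.0,"rz":0.0,"claw":0.0},{"tx":-0.04,"ty":0.138,"tz":0.18,"rx":0.0,"ry":0.0,"rz":0.0,"claw":0.0},{"tx":-0.05,"ty":0.186,"tz":0.18,"rx":0.0,"ry":0.0,"rz":0.0,"claw":0.0},{"tx":-0.06,"ty":0.234,"tz":0.18,"rx":0.0,"ry":0.0,"rz":0.0,"claw":0.0},{"tx":-0.07,"ty":0.28,"tz":0.18,"rx":0.0,"ry":0.0,"rz":0.0,"claw":0.0},{"tx":-0.07,"ty":0.32,"tz":0.18,"rx":0.0,"ry":0.0,"rz":0.0,"claw":0.0},{"tx":-0.07,"ty":0.36,"tz":0.18,"rx":0.0,"ry":0.0,"rz":0.0,"claw":0.0}]'

```text
clock: 43.35
eef_pos: [453.9, 291.3, 249.5]
tool_rot: [3.141, -0.003, 1.701]
force: [0.3, -0.5, -0.3]
width: -0.1
```

```bash
python3 -c "
from h import *
a=get_image('top'); s=get_image('side')
cv2.imwrite('pics/p13.png',cv2.cvtColor(cv2.resize(np.hstack([a[90:250,200:340],s[110:270,200:340]]),None,fx=2.8,fy=2.8,interpolation=2),cv2.COLOR_RGB2BGR))
cv2.imwrite('pics/p14.png',cv2.cvtColor(np.hstack([cv2.resize(a[150:250,355:415],None,fx=4,fy=4),cv2.resize(s,None,fx=1,fy=1)[0:384]]) if 0 else s,cv2.COLOR_RGB2BGR))"
```

```text
(no output)
```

View pics/p13.png

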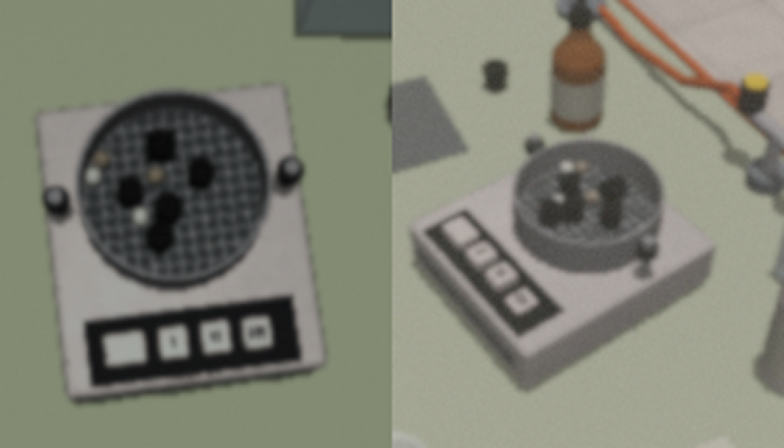

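Five blocks and four pebbles in the sieve. A numeric check of key heights and scoop position, since no more pictures can be viewed.

```bash
python3 -c "
from h import *
s=get_image('side'); s0=cv2.imread('pics/s1.png')[:,:,::-1]
P={'stop':(511.7,38.6),'slow':(516.7,-.8),'med':(520,-35),'fast':(525,-70.1)}
for n,im in(('start',s0),('now',s)):
  for k,p in P.items():
    u,v=proj('side',(*p,75)); x,y=int(u),int(v); w=im[y-8:y+9,x-8:x+9].min(2).astype(float); 
    m=np.clip(w-w.max()*.75,0,None); Y,X=np.mgrid[-8:9,-8:9]; r=np.hypot(X,Y)<8; m*=r
    print(n,k,'centroid v',round(y+(m*Y).sum()/m.sum(),2),'exp79',proj('side',(*p,79))[1].round(2),'exp71',proj('side',(*p,71))[1].round(2))
a=get_image('top'); f=lambda x,y,z:onz('top',355+x/4,150+y/4,z)
BL,BR,LL,LR=f(128,113,43),f(212,152,43),f(62,250,38),f(152,290,38)
print('scoop_c', (BL+BR)/2-36*((BL+BR)/2-(LL+LR)/2)/96)"
```

```text
start stop centroid v 190.31 exp79 190.97 exp71 192.84
start slow centroid v 199.04 exp79 199.07 exp71 200.93
start med centroid v 207.41 exp79 206.53 exp71 208.39
start fast centroid v 213.95 exp79 214.27 exp71 216.12
now stop centroid v 190.31 exp79 190.97 exp71 192.84
now slow centroid v 199.44 exp79 199.07 exp71 200.93
now med centroid v 206.06 exp79 206.53 exp71 208.39
now fast centroid v 215.93 exp79 214.27 exp71 216.12
scoop_c [ 557.55625 -315.25625   41.125  ]
```

Fast is down, the other three are up, and the scoop is at (557.6,-315.3) against the card centre (556.9,-315.4). Handing in.

```bash
python3 -c "
from h import *
print(finish_job())"
```

```text
the job is handed in; nothing more can be done
None
```

The job is done and handed in at about 43 s on the clock, in the order asked. The hand-in gives no verdict.

- **Stop key:** I pressed it home first (tip at 71.0 mm, 10 N), and the medium key popped up.
- **Pebbles and scoop:** All four pebbles were tipped into the sieve. The empty scoop stands upright at (557.6, -315.3), against a card centre of (556.9, -315.4).
- **Cleaning blocks:** All five blocks went into the sieve.
- **Fast key:** I pressed it home last (tip at 71.0 mm, 16.6 N).

**Last checks:**
- The final pictures show five blocks and four pebbles inside the sieve.
- The side view measures the fast key down and the other three up.
- The amber bottle and black stopper are where they were. The white bottle and cork stopper were not measured again at the end, but the arm passed well clear of both.
- The side camera placed the blocks 3–6 mm off the top camera in y, so I used values in between, and every grasp held.
- My first tilt test, tipping outward, ran into a wrist limit with the gripper empty. I tipped sideways instead.
- The very last picture could not be viewed because of the 16-picture limit, so the key heights were checked by numbers. The scoop position was read from the picture taken just after it was put down, and it was not touched after that.

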